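# Make the bottle-warming hob toddler-safe

## Robot

A 7-joint arm with a two-finger parallel gripper is mounted at the origin on the work surface. World frame = base frame: x ahead of the robot, y to its left, z up, the work surface at z = 0. Lengths are in mm, angles in degrees, forces in N, time in s.
With the tool pointing down it reaches from about 350 to 775 mm from the base axis. Payload 3.1 kg.
Tool frame: the origin (TCP) lies between the finger pads; the fingertips stand 8 mm ahead of it and the grasp point (between the pads) lies 11 mm behind it (env.tip_extent is the z of the fingertips in the tool frame, in mm); z points along the fingers, y is the direction in which the jaws open and shut (so a half turn about z gives the same grasp; the last joint's range is limited). The gripper opens to 85 mm and grips with 20 to 120 N. Pads are 22 mm wide; open, the fingers measure 114 mm over their backs; the gripper's body (76 mm by 85 mm) begins 54 mm behind the grasp point. The pads swing forward as they close: fully open they stand 13 mm farther back than shut.
Start: joints at [-69.884, 17.813, 0.802, 86.603, -0.252, 75.585, -1.558], TCP at [210.502, 508.14, 239.304] pointing down, gripper open.
Joint ranges: [-154.91, 154.91], [-16.99, 109.72], [-72.82, 74.43], [7.12, 147.25], [-82.49, 262.49], [11.32, 116.49], [-174.64, 174.64]. Speed limits (degrees/s): [159.86, 159.86, 180, 180, 180, 180, 180].

## Interface

Orientations are given as [roll, pitch, yaw] about the fixed x, y, z axes, in that order (R = Rz(yaw) Ry(pitch) Rx(roll)).
In Python, from workcell import sensors, viewer, env gives the robot as it stands.
- The arm moves only by the tool play_rows, never from a script. Its argument "deltas" is a list of rows, each a list of 3 entries, a list of its own where there are three numbers: the opening, from 0 (shut) to 1 (fully open), then the shift along the world's x, y, z in m, then the turn about the world's z in degrees. In form: [[claw, [tx, ty, tz], twist], ...]. A call has 1 to 20 rows; each row is the pose to reach, as a shift and turn from the pose commanded when the call began; what a row does not reach only later rows make up. A row lasts 1/10 s, in which the tool goes at most 50 mm and 8.59 degrees, less where a joint would pass 70% of its speed; a pose out of reach is approached as far as the arm can. A call with a gripper value outside its range is refused whole. The fingers move at their own pace and stop on an object; "force" is the grip in N (left out, the last holds). Time passes only in rows, so rows that repeat a pose let the fingers close. It gives the time, the measured TCP pose, the force and the opening at its end, in the units of the state.
- sensors.observe(): the state, without advancing time (a new reading comes with each control period).
- viewer.camera(name): name is "side" or "top" or "wrist"; returns a dict with "color" (480x640x3 uint8, blue, green, red), "vertical_fov" (degrees; the focal length in pixels is half the picture's height over the tangent of half this angle, whatever the lens; pixels are square), "cx", "cy" (the principal point, pixels), "pose" (4x4, takes a point from camera to world coordinates); the wrist camera has in their place "T_tool_cam" (4x4, takes a point from camera to tool coordinates, whose origin is the TCP and whose axes are the flange's). Camera axes: x right, y down, z forward; pixel columns grow to the right and rows downward; lengths in mm; the calibration is good to about 2 mm. A picture is of the moment at which its call begins: read the wrist's pose just before it. There is no depth.
- env.hand_in(): hands the job in, once; it reports no verdict.
The state is a dict: "clock": time; "joints": joint angles; "joint_velocities": joint speeds; "tau": joint torques, N m; "tool_pos": TCP position; "tool_rot": TCP orientation; "wrist_force": force on the tool from outside, world axes, zero at the start; "moment": the same for the moment, N m; "finger_gap": finger opening in mm.
Only numpy, scipy, OpenCV 4.12 (cv2) and the standard library are available. Lean on these libraries where they do the work, as an engineer would, in place of code of your own. Each camera call takes 0.05 s, during which the arm holds its last target. There are 200 camera calls.

## Task

Make the bottle-warming hob on the changing table toddler-safe (its front, with the blue strip, faces the room; its back is the robot's side). First swing the handle of every pan round from the front to point to the back, clear of the neighbouring pans and their handles, keeping the pans down on the hob and centred on their rings; only then stand every wooden guard panel upright on one of its short thin ends on the blue strip in front of the hob, centred across the strip's width and with a broad face towards the hob. Leave everything else on the table where it is, and let go of everything.

Things in the scene. Friction and masses are not known exactly. Their poses are not given: they have to be found in the camera images.
- hob: black warming hob, a fixed flat slab 240 (x) by 520 (y) by 30 mm high; origin at the centre of its underside on the table, x towards its back, which is the robot's side, z up. Its front, at x = -120 mm, faces the room, away from the robot; its back edge is at x = +120 mm. It may stand turned by a few degrees.
- strip (a point): centre of the slate-blue guard strip painted flat on the table in front of the hob, 60 mm (hob x) by 500 mm (hob y), 45 mm in front of the hob's front edge; axes as the hob's.
- ring0 (a point): centre of the hob -y printed ring, 120 mm across, on the hob's top, 30 mm above the table and 80 mm behind the hob's front edge; rings are 195 mm apart.
- ring1 (a point): centre of the middle printed ring, 120 mm across, on the hob's top, 30 mm above the table and 80 mm behind the hob's front edge; rings are 195 mm apart.
- ring2 (a point): centre of the hob +y printed ring, 120 mm across, on the hob's top, 30 mm above the table and 80 mm behind the hob's front edge; rings are 195 mm apart.
- pan0: steel lidded milk pan, loose, about 0.4 kg, 100 mm across and 60 mm high (84 mm with its fixed lid and knob); origin at the centre of its underside, x along its handle. May be absent.
- tip0 (a point): outer end of pan0's light wooden handle, 125 mm from the pan's axis and 47 mm above its underside; the handle is a level bar 20 mm wide and 14 mm thick running out from the pan's wall (50 mm) to here. Axes as the pan's.
- pan1: red lidded milk pan, loose, about 0.4 kg, 100 mm across and 60 mm high (84 mm with its fixed lid and knob); origin at the centre of its underside, x along its handle. May be absent.
- tip1 (a point): outer end of pan1's light wooden handle, 125 mm from the pan's axis and 47 mm above its underside; the handle is a level bar 20 mm wide and 14 mm thick running out from the pan's wall (50 mm) to here. Axes as the pan's.
- pan2: blue lidded milk pan, loose, about 0.4 kg, 100 mm across and 60 mm high (84 mm with its fixed lid and knob); origin at the centre of its underside, x along its handle. May be absent.
- tip2 (a point): outer end of pan2's light wooden handle, 125 mm from the pan's axis and 47 mm above its underside; the handle is a level bar 20 mm wide and 14 mm thick running out from the pan's wall (50 mm) to here. Axes as the pan's.
- panel0: wooden guard panel with a yellow dot on one broad face, loose, about 0.14 kg, 120 (x) by 60 (y) by 26 mm (z); origin at its centre, z through its thickness (up as it lies at first). Either 60 by 26 mm end may be the foot. May be absent.
- panel1: wooden guard panel with a green dot on one broad face, loose, about 0.14 kg, 120 (x) by 60 (y) by 26 mm (z); origin at its centre, z through its thickness (up as it lies at first). Either 60 by 26 mm end may be the foot. May be absent.
- panel2: wooden guard panel with a coral dot on one broad face, loose, about 0.14 kg, 120 (x) by 60 (y) by 26 mm (z); origin at its centre, z through its thickness (up as it lies at first). Either 60 by 26 mm end may be the foot. May be absent.
- panel3: wooden guard panel with a blue dot on one broad face, loose, about 0.14 kg, 120 (x) by 60 (y) by 26 mm (z); origin at its centre, z through its thickness (up as it lies at first). Either 60 by 26 mm end may be the foot. May be absent.
- tin: closed aluminium tin, 87 mm across, 72 high; a loose bystander to be left alone; origin at the centre of its underside.
- spoon: green silicone spoon, 150 mm long; a loose bystander to be left alone; origin at the centre of its underside.
- brush: grey plastic brush, 160 mm long; a loose bystander to be left alone; origin at the centre of its underside.
- rattle: beech rattle, 85 mm long; a loose bystander to be left alone; origin at the centre of its underside.
- cream: cream jar, 60 mm across and 60 high; a loose bystander to be left alone; origin at the centre of its underside.
There are look-alikes about, which are no part of the job. Leave any purple look-alike of the pan1 alone.

How it is judged:
By the outcome, as a careful person would: the job done as asked, in the order asked, and still so for the second after the job is handed in, with the robot touching nothing.
Of pan0, pan1, pan2, panel0, panel1, panel2, panel3 only 6 to 7 are there at a start; the rules pass over those that are not, and their reading is None.
At some moment in a run one of pan0, pan1, pan2 may be knocked a few centimetres aside while the robot is not near it.
It also fails if it takes over 210 s, if anything falls off the work surface, if the arm or the gripper's body presses on something with over 40 N, if the wrist force passes 120 N, or if a joint passes its speed limit or range.

## Working session

There is one attempt and no reset: what is moved stays moved. The work goes in short steps, Python scripts to look and compute and a tool call to move; the robot and the scene stay as the last step left them, time stands still between calls to the robot, and variables do not carry over. Pictures are saved under pics/ and viewed, about 12 in all and at most 16, crops included, and the job is handed in when it is done.

Besides the shell and the picture viewer there is one more tool, called after "Request:" as name(argument=value, ...) on one line, values as JSON. play_rows: Moves the arm, as the interface text tells. Its arguments: {"type":"object","properties":{"deltas":{"type":"array"},"force":{"type":"number"}},"required":["deltas"]}

```bash
ls; mkdir -p pics
cat > h.py <<'E'
import numpy as np,cv2
from workcell import sensors,viewer,env
from scipy.spatial.transform import Rotation as R
def shot(name,fn):
    s=sensors.observe(); c=viewer.camera(name)
    if name=="wrist":
        T=np.eye(4);T[:3,:3]=R.from_euler('xyz',s['tool_rot'],degrees=True).as_matrix();T[:3,3]=s['tool_pos']
        c['pose']=T@c['T_tool_cam']
    cv2.imwrite('pics/'+fn+'.png',c['color']); np.savez('pics/'+fn+'.npz',pose=c['pose'],f=240/np.tan(np.radians(c['vertical_fov'])/2),cx=c['cx'],cy=c['cy'])
    return c
def ray(fn,u,v,z):
    d=np.load('pics/'+fn+'.npz');P=d['pose']
    r=P[:3,:3]@np.array([(u-d['cx'])/d['f'],(v-d['cy'])/d['f'],1]);o=P[:3,3]
    return (o+r*(z-o[2])/r[2])
def proj(fn,p):
    d=np.load('pics/'+fn+'.npz');P=d['pose'];q=P[:3,:3].T@(np.array(p)-P[:3,3]);return np.array([q[0]/q[2]*d['f']+d['cx'],q[1]/q[2]*d['f']+d['cy']])
E
python3 - <<'E'
from h import *
for n in('top','side','wrist'):
    c=shot(n,n+'0'); print(n,np.round(c['pose'],3).tolist(),c['vertical_fov'],c['cx'],c['cy'])
print(sensors.observe(),env.tip_extent)
print(c['T_tool_cam'])
E
```

```text
pics
top [[-0.025, -0.99, 0.141, 367.711], [-1.0, 0.024, -0.007, -6.792], [0.004, -0.141, -0.99, 1023.862], [0.0, 0.0, 0.0, 1.0]] 52.947903471847404 320.07056246383627 245.63707014532383
side [[0.866, -0.288, 0.409, 33.96], [-0.5, -0.521, 0.691, -795.95], [0.014, -0.803, -0.596, 775.213], [0.0, 0.0, 0.0, 1.0]] 51.673682421563825 319.41655715141434 235.9119334533313
wrist [[0.382, 0.878, 0.289, 135.604], [0.924, -0.362, -0.123, 538.973], [-0.003, 0.314, -0.949, 370.734], [0.0, 0.0, 0.0, 1.0]] 65.83701082122654 321.69265849990603 233.66514930184084
{'clock': 0.15, 'joints': array([-69.88475223,  17.85161141,   0.80138071,  86.67095158,
        -0.25197783,  75.58375464,  -1.55849915]), 'joint_velocities': array([ 0.04925872, -0.03053698, -0.03434827, -0.29398681, -0.09936758,
        0.02361675,  0.01743454]), 'tau': array([ 7.17994426e-04, -3.80272400e+01,  1.46309054e-01, -2.30848718e+01,
        1.21385185e-02,  9.57964046e-03, -3.13516125e-05]), 'tool_pos': array([210.29163491, 507.62927264, 238.45360681]), 'tool_rot': array([-1.79895540e+02,  4.57225652e-03,  1.57500275e+02]), 'wrist_force': array([-0.41681142, -0.3817053 ,  0.99754672]), 'moment': array([-0.07902907, -0.01181464, -0.01382419]), 'finger_gap': 85.33375786699013} 8.0
[[ 4.55201326e-04 -9.49471631e-01 -3.13852537e-01  8.10089075e+01]
 [ 9.99999499e-01  7.12028096e-04 -7.03672439e-04  1.97848926e-01]
 [ 8.91588842e-04 -3.13852060e-01  9.49471479e-01 -1.32416454e+02]
 [ 0.00000000e+00  0.00000000e+00  0.00000000e+00  1.00000000e+00]]
```

View pics/top0.png

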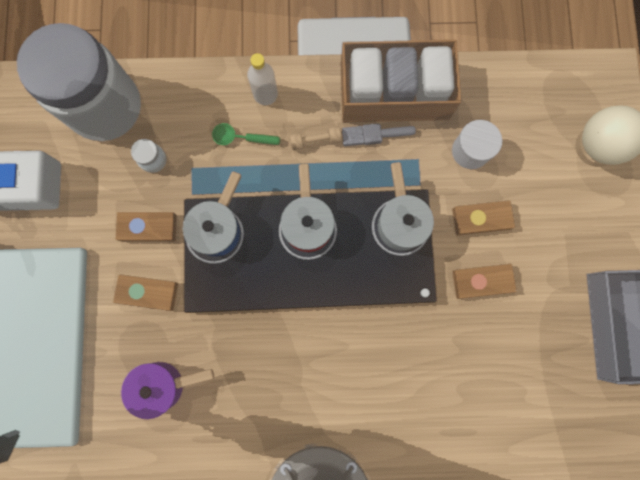

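View pics/side0.png

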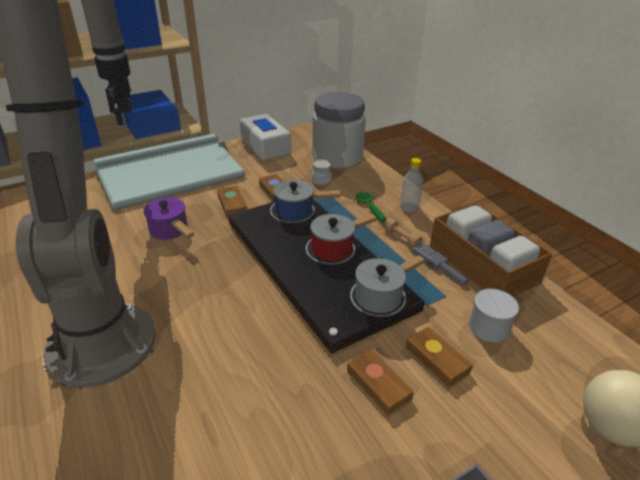

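The top view shows all 3 pans with handles to the front (up in the image) and all 4 panels, two at each side of the hob. The purple pan is at (150,390). Next I'll enlarge the view to read exact pixels.

Run:
```python
import cv2
i=cv2.imread('pics/top0.png')[150:320,105:525]
i=cv2.resize(i,None,fx=1.9,fy=1.9,interpolation=cv2.INTER_CUBIC)
i=cv2.convertScaleAbs(i,alpha=1.3,beta=20)
cv2.imwrite('pics/crop0.png',i)
```

```text
(no output)
```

View pics/crop0.png

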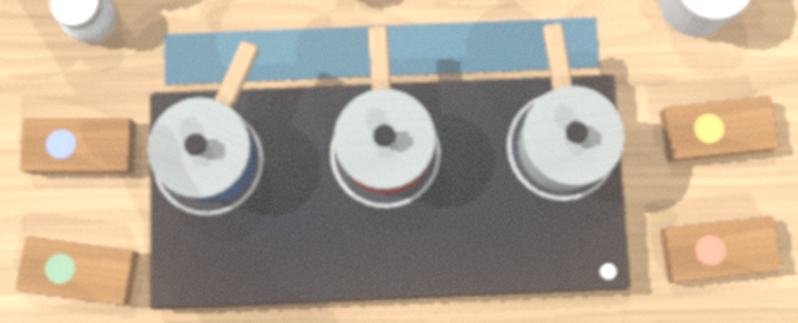

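Run:
```python
from h import *
r=lambda x,y,z:ray('top0',105+x/1.9,150+y/1.9,z)[:2]
p=lambda n,a:print(n,np.round(a,1))
S=[r(*c,0) for c in((165,35),(596,18),(599,68),(167,84))]
H=[r(*c,30) for c in((150,93),(613,76),(628,286),(152,305))]
p('strip',S);p('hob',H)
for n,Q in(('strip',S),('hob',H)):
    e=Q[0]-Q[1]+Q[3]-Q[2];p(n,[*np.mean(Q,0),np.degrees(np.arctan2(e[1],e[0])),np.linalg.norm(Q[0]-Q[1]),np.linalg.norm(Q[3]-Q[0])])
for n,k,t in(('blue',(196,144),(247,44)),('red',(384,135),(378,28)),('steel',(577,132),(553,27))):
    a=r(*k,112);b=r(*t,84);d=b-a;p(n,[*a,*b,np.hypot(*d),np.degrees(np.arctan2(d[1],d[0]))])
for n,Q in(('blue',((22,119),(133,120),(132,172),(22,172))),('green',((25,237),(136,252),(128,303),(18,289))),('yellow',((663,110),(772,98),(776,148),(668,160))),('coral',((663,228),(776,216),(780,271),(668,283)))):
    q=[r(*c,26) for c in Q];e=q[0]-q[1]+q[3]-q[2]
    p(n,[*np.mean(q,0),np.degrees(np.arctan2(e[1],e[0])),np.linalg.norm(e)/2,np.linalg.norm(q[0]-q[3])])
```

```text
strip [[ 691.3  262.6]
 [ 699.8 -236.4]
 [ 640.2 -236.7]
 [ 633.2  259.6]]
hob [[ 615.6  270.5]
 [ 622.6 -245.1]
 [ 389.6 -248.1]
 [ 382.   264.9]]
strip [666.1  12.3  90.9 499.1  58.2]
hob [502.5  10.6  90.8 515.6 233.6]
blue [541.2 200.4 652.8 153.7 121.  -22.7]
red [545.8  10.2 667.1  14.7 121.3   2.1]
steel [ 544.2 -185.6  663.8 -171.3  120.4    6.8]
blue [558.9 351.   88.3 122.   59.6]
green [421.6 348.1  81.2 121.5  56.5]
yellow [ 560.5 -361.4   95.   122.2   56.6]
coral [ 426.8 -353.8   94.6  124.2   59.9]
```

Request:
play_rows(deltas=[[1,[0.03,-0.02,0.01],-8],[1,[0.06,-0.04,0.02],-16],[1,[0.09,-0.07,0.03],-24],[1,[0.12,-0.1,0.04],-32],[1,[0.15,-0.13,0.05],-40],[1,[0.17,-0.16,0.06],-48],[1,[0.19,-0.19,0.07],-56],[1,[0.21,-0.22,0.08],-64],[1,[0.23,-0.25,0.09],-72],[1,[0.25,-0.28,0.09],-80],[1,[0.26,-0.31,0.09],-88],[1,[0.27,-0.34,0.09],-96],[1,[0.27,-0.37,0.09],-104],[1,[0.27,-0.4,0.09],-112],[1,[0.27,-0.408,0.09],-120],[1,[0.27,-0.408,0.09],-128],[1,[0.27,-0.408,0.09],-136],[1,[0.27,-0.408,0.09],-144],[1,[0.27,-0.408,0.09],-149.5],[1,[0.27,-0.408,0.09],-149.5]])

```text
clock: 2.15
tool_pos: [480.2, 100.2, 329.0]
tool_rot: [180.0, 0.0, 8.0]
wrist_force: [0.3, 0.8, -0.3]
finger_gap: 85.3
```

Run:
```python
from h import *
shot('wrist','w1'); s=sensors.observe(); print(s['tool_pos'],s['tool_rot'],s['joints'])
for n,P in (('ring0',(540.6,206.4,30)),('ring1',(543.5,11.4,30)),('ring2',(546.4,-183.6,30)),('bk',(541,200,112)),('rk',(546,10,112))): print(n,proj('w1',P))
```

```text
[480.26566606 100.20562287 329.0362549 ] [1.79996001e+02 3.78982211e-02 8.12245523e+00] [-45.01513719   9.73991652  37.23378425  86.40265363  -5.886606
  85.87521494 -89.63005038]
ring0 [234.43993892 116.02182615]
ring1 [407.2868282  138.68275882]
ring2 [573.78978018 160.51197541]
bk [221.29163593 117.9710595 ]
rk [428.97496914 142.64409935]
```

View pics/w1.png

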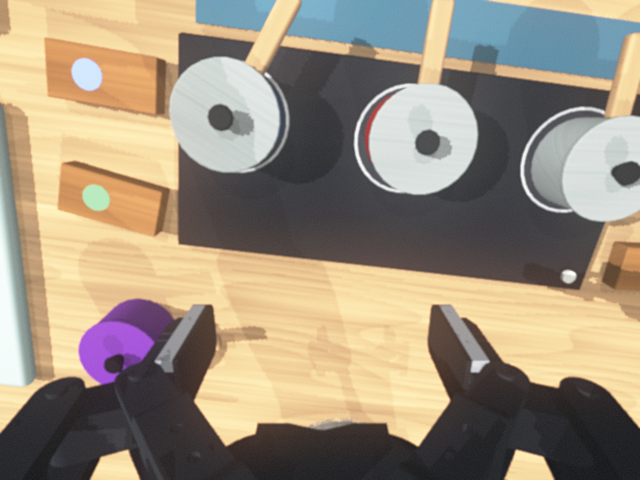

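The wrist view shows the knobs at (221,117) and (428,142), where the projection put them. I'll go for the blue knob.

Request:
play_rows(deltas=[[0.7,[0.03,0.05,-0.03],0],[0.5,[0.061,0.1,-0.07],0],[0.5,[0.061,0.1,-0.12],0],[0.5,[0.061,0.1,-0.16],0],[0.5,[0.061,0.1,-0.19],0],[0.5,[0.061,0.1,-0.21],0],[0.5,[0.061,0.1,-0.218],0],[0.5,[0.061,0.1,-0.22],0],[0,[0.061,0.1,-0.22],0],[0,[0.061,0.1,-0.22],0],[0,[0.061,0.1,-0.22],0],[0,[0.061,0.1,-0.22],0],[0,[0.061,0.1,-0.22],0]], force=50)

```text
clock: 3.5
tool_pos: [541.8, 200.3, 109.9]
tool_rot: [-180.0, -0.1, 8.0]
wrist_force: [0.2, -0.1, -0.9]
finger_gap: 0.4
```

Run:
```python
from h import *
shot('wrist','w2'); c=shot('side','s2')
a=cv2.imread('pics/w2.png');b=cv2.imread('pics/s2.png')[130:290,210:430]
b=cv2.resize(b,(400,291)); 
o=np.zeros((480,800,3),np.uint8);o[:,:400]=a[:,120:520];o[:291,400:]=b;cv2.imwrite('pics/m2.png',o)
```

```text
(no output)
```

View pics/m2.png

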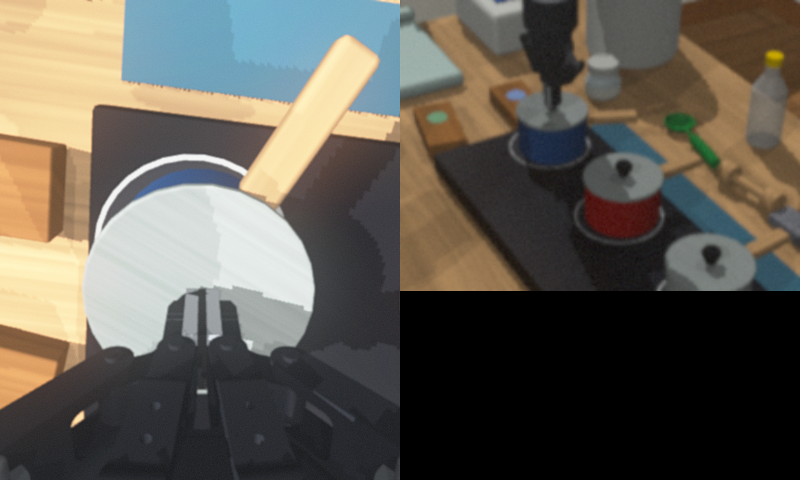

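Run:
```python
from h import *
for z in (90,102,114): print(z,proj('w2',(541.2,200.4,z)),proj('s2',(541.2,200.4,z)),proj('w1',(541.2,200.4,z)))
print(ray('w2',320,298,90),ray('w1',221,117,112),ray('w1',221,117,100))
c=cv2.imread('pics/w1.png')[60:190,150:310];d=cv2.imread('pics/w2.png')[230:420,220:420]
o=np.zeros((570,800,3),np.uint8)
o[:325,:400]=cv2.resize(c,(400,325));o[:380,400:]=cv2.resize(d,(400,380))
e=cv2.imread('pics/side0.png')[170:235,260:430];o[390:543,:400]=cv2.resize(e,(400,153))
e=cv2.imread('pics/s2.png')[150:235,260:430];o[390:570,400:]=cv2.resize(e,(400,180))
cv2.imwrite('pics/m3.png',o)
```

```text
90 [321.68654181 297.02634895] [293.45315111 192.04557432] [226.78439172 117.23263768]
102 [321.6867297 310.3810157] [293.37251976 188.12170397] [223.64131393 117.46738109]
114 [321.68694663 325.79992193] [293.29099494 184.15435322] [220.28234751 117.71824834]
[540.59706515 201.09748829  90.        ] [541.79844716 200.30549265 112.        ] [541.16617867 203.34835884 100.        ]
```

View pics/m3.png

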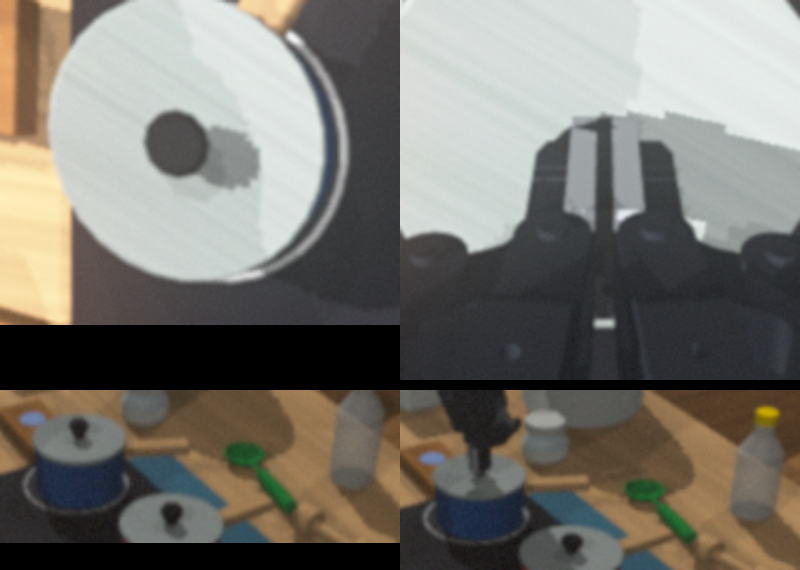

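Request:
play_rows(deltas=[[0,[0,0,0],8],[0,[0,0,0],16],[0,[0,0,0],24],[0,[0,0,0],24]])

```text
clock: 4.0
tool_pos: [541.5, 200.1, 109.4]
tool_rot: [-180.0, -0.0, 32.0]
wrist_force: [-0.4, -0.7, -0.6]
finger_gap: 0.0
```

Run:
```python
from h import *
shot('wrist','w3');print(sensors.observe()['wrist_force'],sensors.observe()['moment'])
a=cv2.imread('pics/w3.png');b=cv2.imread('pics/w2.png');shot('side','s3')
print(abs(cv2.imread('pics/s3.png').astype(int)-cv2.imread('pics/s2.png'))[170:220,300:350].mean())
# handle end by wood vs. strip in w3
cv2.imwrite('pics/m4.png',cv2.resize(a,(400,300)))
```

```text
[-0.43652172 -0.2122531   0.39326664] [-0.02490609  0.00086272  0.04448774]
2.7822666666666667
```

View pics/m4.png

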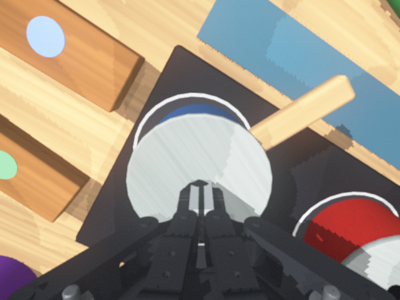

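The fingers shut on the knob, but the pan did not turn: the handle moved in the wrist frame. I'll grip the handle instead and carry it round an arc about the pan's axis.

Request:
play_rows(deltas=[[0.5,[0,0,0.03],0],[0.5,[0.02,-0.008,0.05],-8],[0.5,[0.05,-0.02,0.05],-16],[0.5,[0.08,-0.03,0.05],-24],[0.5,[0.092,-0.038,0.05],-32],[0.5,[0.092,-0.038,0.05],-40],[0.5,[0.092,-0.038,0.04],-48],[0.5,[0.092,-0.038,0.02],-54.7],[0.5,[0.092,-0.038,-0.01],-54.7],[0.5,[0.092,-0.038,-0.035],-54.7],[0.5,[0.092,-0.038,-0.042],-54.7],[0.5,[0.092,-0.038,-0.043],-54.7],[0.1,[0.092,-0.038,-0.043],-54.7],[0,[0.092,-0.038,-0.043],-54.7],[0,[0.092,-0.038,-0.043],-54.7],[0,[0.092,-0.038,-0.043],-54.7],[0,[0.092,-0.038,-0.043],-54.7]], force=50)

```text
clock: 5.8
tool_pos: [635.0, 162.2, 68.1]
tool_rot: [-179.9, -0.2, -22.7]
wrist_force: [0.6, 0.0, 5.1]
finger_gap: 19.4
```

Run:
```python
from h import *
shot('wrist','w4')
print(sensors.observe())
cv2.imwrite('pics/m5.png',cv2.resize(cv2.imread('pics/w4.png'),(400,300)))
# arc rows for blue: pivot c, ends at ring0 target
```

```text
{'clock': 5.85, 'joints': array([ -38.26764378,   41.64647109,   36.90376855,   82.42925378,
        -26.26276802,   64.4252352 , -109.74966274]), 'joint_velocities': array([-0.01696061,  0.12244915, -0.0171317 ,  0.00820346, -0.05038952,
       -0.09016907, -0.03207042]), 'tau': array([-2.86521362e-01, -4.51022494e+01,  8.32162678e+00, -1.69460392e+01,
        4.10815584e-02,  3.34753934e-01,  3.43029178e-02]), 'tool_pos': array([635.07493496, 162.18130018,  68.02508772]), 'tool_rot': array([-179.87855254,   -0.18443482,  -22.70901944]), 'wrist_force': array([0.75012002, 0.08452288, 4.76617747]), 'moment': array([ 0.02093101, -0.12799876, -0.0701789 ]), 'finger_gap': 18.7536126675239}
```

View pics/m5.png

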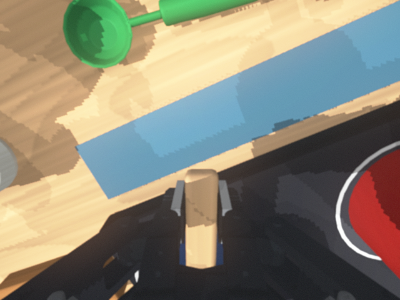

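```bash
cat >> h.py <<'E'
from scipy.optimize import least_squares
def ringfit(fn,c0,R0=60):
    im=cv2.imread('pics/'+fn+'.png').astype(int);v,u=np.nonzero(im.min(2)>150)
    d=np.load('pics/'+fn+'.npz');P=d['pose'];r=P[:3,:3]@np.stack([(u-d['cx'])/d['f'],(v-d['cy'])/d['f'],np.ones(len(u))])
    q=(P[:3,3][:,None]+r*(30-P[2,3])/r[2])[:2].T;c=np.array(c0,float)
    k=abs(np.hypot(*(q-c).T)-R0)<9;q=q[k]
    s=least_squares(lambda p:np.hypot(*(q-p[:2]).T)-p[2],[*c,R0],loss='soft_l1',f_scale=1,bounds=([-2000,-2000,55],[2000,2000,62]))
    return np.round(s.x,1),k.sum()
def arc(c,r,a0,a1,t,dz=0,step=8,z0=0):
    """rows for handle swing: centre moves c->c+t"""
    n=int(np.ceil(abs(a1-a0)/step));p0=np.array(c)+r*np.array([np.cos(np.radians(a0)),np.sin(np.radians(a0))]);o=[]
    for i in range(1,n+1):
        a=a0+(a1-a0)*i/n;w=np.radians(a);p=np.array(c)+np.array(t)*i/n+r*np.array([np.cos(w),np.sin(w)])-p0
        o.append([0,[round(float(p[0])/1e3,4),round(float(p[1])/1e3,4),dz],round(a-a0,1)])
    return o
E
python3 - <<'E'
from h import *
for fn,cs in(('w1',((540.6,206.4),(543.5,11.4),(546.4,-183.6))),('top0',((540.6,206.4),(543.5,11.4),(546.4,-183.6))),('w2',((540.6,206.4),)),('w4',((543.5,11.4),))):
    for c in cs: print(fn,ringfit(fn,c))
for x in arc((541.2,200.4),101,-22.7,181,(0,0)): print(x)
E
```

```text
w1 (array([540.4, 208.2,  58.3]), np.int64(3320))
w1 (array([543.1,   9.8,  58.9]), np.int64(3322))
w1 (array([ 545.9, -184.7,   59.2]), np.int64(2377))
top0 (array([544.2, 212.8,  55. ]), np.int64(285))
top0 (array([547.9,  11.9,  55. ]), np.int64(458))
top0 (array([ 549.8, -187.3,   55. ]), np.int64(474))
w2 (array([538.6, 205.6,  58.9]), np.int64(9423))
w4 (array([542.7,  11.8,  58.2]), np.int64(1616))
[0, [0.0044, 0.0131, 0], 7.8]
[0, [0.0071, 0.0266, 0], 15.7]
[0, [0.0078, 0.0404, 0], 23.5]
[0, [0.0067, 0.0541, 0], 31.3]
[0, [0.0037, 0.0676, 0], 39.2]
[0, [-0.0011, 0.0806, 0], 47.0]
[0, [-0.0077, 0.0927, 0], 54.8]
[0, [-0.0158, 0.1039, 0], 62.7]
[0, [-0.0253, 0.1138, 0], 70.5]
[0, [-0.0362, 0.1224, 0], 78.3]
[0, [-0.0481, 0.1293, 0], 86.2]
[0, [-0.0608, 0.1347, 0], 94.0]
[0, [-0.0742, 0.1382, 0], 101.8]
[0, [-0.0879, 0.1398, 0], 109.7]
[0, [-0.1017, 0.1396, 0], 117.5]
[0, [-0.1153, 0.1375, 0], 125.4]
[0, [-0.1285, 0.1336, 0], 133.2]
[0, [-0.1411, 0.1279, 0], 141.0]
[0, [-0.1528, 0.1205, 0], 148.9]
[0, [-0.1633, 0.1116, 0], 156.7]
[0, [-0.1726, 0.1014, 0], 164.5]
[0, [-0.1803, 0.09, 0], 172.4]
[0, [-0.1865, 0.0776, 0], 180.2]
[0, [-0.1909, 0.0646, 0], 188.0]
[0, [-0.1935, 0.051, 0], 195.9]
[0, [-0.1942, 0.0372, 0], 203.7]
```

Request:
play_rows(deltas=[[0,[0.0044,0.0131,0.001],7.8],[0,[0.0071,0.0266,0.001],15.7],[0,[0.0078,0.0404,0.001],23.5],[0,[0.0067,0.0541,0.001],31.3],[0,[0.0037,0.0676,0.001],39.2],[0,[-0.0011,0.0806,0.001],47.0],[0,[-0.0077,0.0927,0.001],54.8],[0,[-0.0158,0.1039,0.001],62.7],[0,[-0.0253,0.1138,0.001],70.5],[0,[-0.0362,0.1224,0.001],78.3],[0,[-0.0481,0.1293,0.001],86.2],[0,[-0.0608,0.1347,0.001],94.0],[0,[-0.0742,0.1382,0.001],101.8],[0,[-0.0879,0.1398,0.001],109.7],[0,[-0.1017,0.1396,0.001],117.5],[0,[-0.1153,0.1375,0.001],125.4],[0,[-0.1285,0.1336,0.001],133.2],[0,[-0.1411,0.1279,0.001],141.0],[0,[-0.1411,0.1279,0.001],141.0]])

```text
clock: 7.75
tool_pos: [490.8, 291.7, 68.2]
tool_rot: [180.0, -0.2, 118.4]
wrist_force: [-2.0, 2.9, 4.5]
finger_gap: 19.2
```

Run:
```python
from h import *
s=sensors.observe();print(s['joints'],s['tool_pos'],s['tool_rot'],s['wrist_force'],s['finger_gap'])
```

```text
[-34.58011428  28.7477881    3.07881444  96.27621381  -1.98848597
  54.98623207  -2.32996429] [490.83349763 291.65720668  68.15591313] [ 1.79968195e+02 -1.50468815e-01  1.18410116e+02] [-2.01186135  2.94375826  4.53389602] 19.21115337622862
```

Request:
play_rows(deltas=[[0,[-0.0117,-0.0074,0],7.9],[0,[-0.0222,-0.0163,0],15.7],[0,[-0.0315,-0.0265,0],23.5],[0,[-0.0392,-0.0379,0],31.4],[0,[-0.0454,-0.0503,0],39.2],[0,[-0.0498,-0.0633,0],47],[0,[-0.0524,-0.0769,0],54.9],[0,[-0.0531,-0.0907,0],62.7],[0,[-0.0536,-0.087,0],62.7],[0,[-0.0536,-0.085,0],62.7],[0,[-0.0536,-0.085,0],62.7],[0.4,[-0.0536,-0.085,0],62.7],[0.4,[-0.0536,-0.085,0],62.7],[0.4,[-0.0536,-0.085,0],62.7],[0.4,[-0.0536,-0.085,0.04],62.7],[0.4,[-0.0536,-0.085,0.08],62.7],[0.4,[-0.0536,-0.085,0.12],62.7]])

```text
clock: 9.45
tool_pos: [438.3, 205.1, 188.1]
tool_rot: [-180.0, -0.1, -179.0]
wrist_force: [0.3, 1.1, 0.1]
finger_gap: 34.3
```

Run:
```python
from h import *
shot('wrist','w5');shot('top','t5')
s=sensors.observe();print(s['joints'],s['tool_pos'],s['tool_rot'])
a=cv2.imread('pics/t5.png')[140:320,110:510]
cv2.imwrite('pics/m6.png',np.vstack([cv2.resize(a,(520,234)),cv2.resize(cv2.imread('pics/w5.png'),(520,360))]))
```

```text
[-18.04335346  12.50869756 -10.72639401 100.48823471   2.55196797
  66.51307248  61.46626793] [442.59655877 207.37950707 193.04045803] [ 179.69295936    0.65420584 -179.02633777]
```

View pics/m6.png

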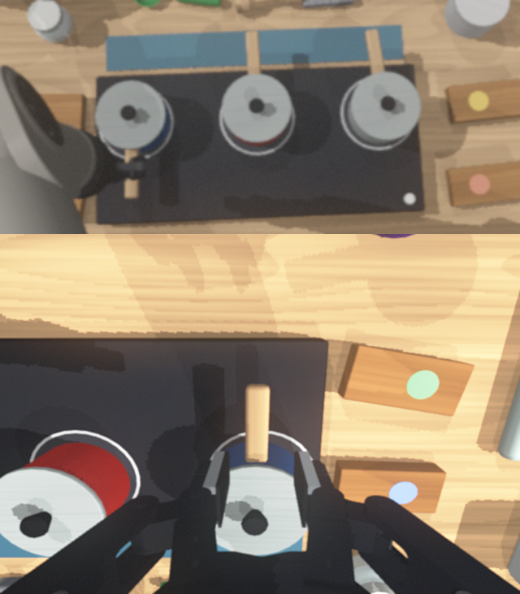

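The blue pan's handle now points to the back and the pan sits in its ring. The red pan is next, turned the other way so the wrist unwinds.

Request:
play_rows(deltas=[[0.4,[0.02,-0.02,0],0],[0.5,[0.05,-0.05,0],0],[0.5,[0.08,-0.08,0],0],[0.5,[0.11,-0.11,0],0],[0.5,[0.14,-0.14,0],0],[0.5,[0.175,-0.165,0],0.5],[0.5,[0.2,-0.185,-0.01],1.1],[0.5,[0.2081,-0.1911,-0.03],1.1],[0.5,[0.2081,-0.1911,-0.06],1.1],[0.5,[0.2081,-0.1911,-0.09],1.1],[0.5,[0.2081,-0.1911,-0.11],1.1],[0.5,[0.2081,-0.1911,-0.119],1.1],[0.5,[0.2081,-0.1911,-0.12],1.1],[0,[0.2081,-0.1911,-0.12],1.1],[0,[0.2081,-0.1911,-0.12],1.1],[0,[0.2081,-0.1911,-0.12],1.1],[0,[0.2081,-0.1911,-0.12],1.1]])

```text
clock: 11.25
tool_pos: [648.1, 14.1, 68.8]
tool_rot: [180.0, 0.2, -177.9]
wrist_force: [-0.2, 0.5, 2.3]
finger_gap: 19.0
```

Run:
```python
from h import *
s=sensors.observe();print(s['joints'],s['tool_pos'],s['tool_rot'],s['wrist_force'],s['finger_gap'])
for x in arc((546,10.2),101,2.1,-179.1,(-3,1)): print(x)
```

```text
[-0.5858625  36.66119066 -3.38558392 82.53816217  2.30939864 60.68305071
 87.67056441] [648.11791671  14.14936719  68.84792281] [ 179.98889318    0.18509437 -177.90190062] [-0.17189998  0.50524751  2.31030452] 19.048936730443092
[0, [-0.0006, -0.0138, 0], -7.9]
[0, [-0.003, -0.0275, 0], -15.8]
[0, [-0.0074, -0.0406, 0], -23.6]
[0, [-0.0135, -0.0531, 0], -31.5]
[0, [-0.0212, -0.0647, 0], -39.4]
[0, [-0.0305, -0.0751, 0], -47.3]
[0, [-0.0411, -0.0841, 0], -55.1]
[0, [-0.0529, -0.0916, 0], -63.0]
[0, [-0.0656, -0.0975, 0], -70.9]
[0, [-0.079, -0.1016, 0], -78.8]
[0, [-0.0928, -0.1038, 0], -86.7]
[0, [-0.1068, -0.1041, 0], -94.5]
[0, [-0.1207, -0.1025, 0], -102.4]
[0, [-0.1343, -0.099, 0], -110.3]
[0, [-0.1473, -0.0938, 0], -118.2]
[0, [-0.1594, -0.0868, 0], -126.1]
[0, [-0.1705, -0.0782, 0], -133.9]
[0, [-0.1803, -0.0682, 0], -141.8]
[0, [-0.1887, -0.057, 0], -149.7]
[0, [-0.1954, -0.0448, 0], -157.6]
[0, [-0.2004, -0.0317, 0], -165.4]
[0, [-0.2036, -0.0182, 0], -173.3]
[0, [-0.2049, -0.0043, 0], -181.2]
```

Request:
play_rows(deltas=[[0,[-0.0006,-0.0138,0],-7.9],[0,[-0.003,-0.0275,0],-15.8],[0,[-0.0074,-0.0406,0],-23.6],[0,[-0.0135,-0.0531,0],-31.5],[0,[-0.0212,-0.0647,0],-39.4],[0,[-0.0305,-0.0751,0],-47.3],[0,[-0.0411,-0.0841,0],-55.1],[0,[-0.0529,-0.0916,0],-63],[0,[-0.0656,-0.0975,0],-70.9],[0,[-0.079,-0.1016,0],-78.8],[0,[-0.0928,-0.1038,0],-86.7],[0,[-0.1068,-0.1041,0],-94.5],[0,[-0.1207,-0.1025,0],-102.4],[0,[-0.1343,-0.099,0],-110.3],[0,[-0.1473,-0.0938,0],-118.2],[0,[-0.1594,-0.0868,0],-126.1],[0,[-0.1705,-0.0782,0],-133.9],[0,[-0.1803,-0.0682,0],-141.8],[0,[-0.1803,-0.0682,0],-141.8]])

```text
clock: 13.15
tool_pos: [466.6, -55.3, 68.7]
tool_rot: [179.9, -0.0, 40.2]
wrist_force: [-2.8, -3.7, 5.6]
finger_gap: 19.5
```

Request:
play_rows(deltas=[[0,[-0.0084,0.0112,0],-7.9],[0,[-0.0151,0.0234,0],-15.8],[0,[-0.0201,0.0365,0],-23.6],[0,[-0.0233,0.05,0],-31.5],[0,[-0.0246,0.0639,0],-39.4],[0,[-0.0246,0.0639,0],-39.4],[0,[-0.0246,0.0639,0],-39.4],[0.4,[-0.0246,0.0639,0],-39.4],[0.4,[-0.0246,0.0639,0],-39.4],[0.4,[-0.0246,0.0639,0],-39.4],[0.4,[-0.0246,0.0639,0.04],-39.4],[0.4,[-0.0246,0.0639,0.08],-39.4],[0.4,[-0.0246,0.0639,0.12],-39.4]])

```text
clock: 14.45
tool_pos: [441.5, 9.6, 188.4]
tool_rot: [180.0, 0.1, 0.9]
wrist_force: [1.5, -0.1, 0.1]
finger_gap: 34.4
```

Run:
```python
from h import *
print(ray('w1',626,174,112))
for x in arc((544.5,-185.6),101,6.8,180.9,(1.5,1.5)): print(x)
```

```text
[ 543.83389594 -180.6752405   112.        ]
[0, [-0.0025, 0.0138, 0], 7.9]
[0, [-0.0069, 0.027, 0], 15.8]
[0, [-0.0131, 0.0396, 0], 23.7]
[0, [-0.0209, 0.0511, 0], 31.7]
[0, [-0.0303, 0.0615, 0], 39.6]
[0, [-0.0409, 0.0705, 0], 47.5]
[0, [-0.0527, 0.0779, 0], 55.4]
[0, [-0.0654, 0.0836, 0], 63.3]
[0, [-0.0787, 0.0875, 0], 71.2]
[0, [-0.0925, 0.0895, 0], 79.1]
[0, [-0.1063, 0.0896, 0], 87.0]
[0, [-0.1201, 0.0877, 0], 95.0]
[0, [-0.1334, 0.084, 0], 102.9]
[0, [-0.1461, 0.0785, 0], 110.8]
[0, [-0.1579, 0.0713, 0], 118.7]
[0, [-0.1686, 0.0625, 0], 126.6]
[0, [-0.178, 0.0523, 0], 134.5]
[0, [-0.1859, 0.0409, 0], 142.4]
[0, [-0.1921, 0.0285, 0], 150.4]
[0, [-0.1965, 0.0154, 0], 158.3]
[0, [-0.1991, 0.0018, 0], 166.2]
[0, [-0.1998, -0.012, 0], 174.1]
```

Request:
play_rows(deltas=[[0.5,[0.03,-0.03,0],0],[0.5,[0.06,-0.06,0],0],[0.5,[0.1,-0.09,0],0],[0.5,[0.13,-0.12,0],3],[0.5,[0.17,-0.15,0],5.9],[0.5,[0.195,-0.175,-0.01],5.9],[0.5,[0.2025,-0.183,-0.03],5.9],[0.5,[0.2025,-0.183,-0.06],5.9],[0.5,[0.2025,-0.183,-0.09],5.9],[0.5,[0.2025,-0.183,-0.11],5.9],[0.5,[0.2025,-0.183,-0.119],5.9],[0.5,[0.2025,-0.183,-0.12],5.9],[0,[0.2025,-0.183,-0.12],5.9],[0,[0.2025,-0.183,-0.12],5.9],[0,[0.2025,-0.183,-0.12],5.9],[0,[0.2025,-0.183,-0.12],5.9]])

```text
clock: 16.05
tool_pos: [645.6, -173.7, 69.0]
tool_rot: [179.9, -0.2, 6.8]
wrist_force: [0.7, 0.2, 2.8]
finger_gap: 19.0
```

Request:
play_rows(deltas=[[0,[-0.0025,0.0138,0],7.9],[0,[-0.0069,0.027,0],15.8],[0,[-0.0131,0.0396,0],23.7],[0,[-0.0209,0.0511,0],31.7],[0,[-0.0303,0.0615,0],39.6],[0,[-0.0409,0.0705,0],47.5],[0,[-0.0527,0.0779,0],55.4],[0,[-0.0654,0.0836,0],63.3],[0,[-0.0787,0.0875,0],71.2],[0,[-0.0925,0.0895,0],79.1],[0,[-0.1063,0.0896,0],87],[0,[-0.1201,0.0877,0],95],[0,[-0.1334,0.084,0],102.9],[0,[-0.1461,0.0785,0],110.8],[0,[-0.1579,0.0713,0],118.7],[0,[-0.1686,0.0625,0],126.6],[0,[-0.178,0.0523,0],134.5],[0,[-0.1859,0.0409,0],142.4],[0,[-0.1859,0.0409,0],142.4]])

```text
clock: 17.95
tool_pos: [458.8, -132.4, 68.6]
tool_rot: [179.9, 0.1, 149.2]
wrist_force: [-0.5, 2.2, 6.1]
finger_gap: 19.2
```

Request:
play_rows(deltas=[[0,[-0.0062,-0.0124,0],8],[0,[-0.0106,-0.0255,0],15.9],[0,[-0.0132,-0.0391,0],23.8],[0,[-0.0139,-0.0529,0],31.7],[0,[-0.0139,-0.0529,0],31.7],[0,[-0.0139,-0.0529,0],31.7],[0.4,[-0.0139,-0.0529,0],31.7],[0.4,[-0.0139,-0.0529,0],31.7],[0.4,[-0.0139,-0.0529,0],31.7],[0.4,[-0.0139,-0.0529,0.04],31.7],[0.4,[-0.0139,-0.0529,0.08],31.7],[0.4,[-0.0139,-0.0529,0.12],31.7],[0.4,[-0.0139,-0.0329,0.16],31.7],[0.4,[-0.0339,0.0129,0.2],31.7],[0.4,[-0.0639,0.0529,0.23],31.7],[0.4,[-0.0839,0.0929,0.25],31.7],[0.4,[-0.0839,0.1329,0.25],31.7],[0.4,[-0.0839,0.1629,0.25],31.7],[0.4,[-0.0839,0.1829,0.25],31.7],[0.4,[-0.0839,0.1829,0.25],31.7]])

```text
clock: 19.95
tool_pos: [374.2, 53.7, 317.4]
tool_rot: [180.0, 0.0, -178.7]
wrist_force: [-0.4, -0.0, 0.1]
finger_gap: 34.4
```

Run:
```python
from h import *
shot('wrist','w6');shot('top','t6')
s=sensors.observe();print(s['joints'],s['tool_pos'],s['tool_rot'])
a=cv2.imread('pics/t6.png')[140:320,110:530]
cv2.imwrite('pics/m7.png',cv2.resize(a,(798,342),interpolation=cv2.INTER_CUBIC))
```

```text
[  1.70871597  -4.23165612 -10.97085546 100.71173524  -0.75074527
  83.48022955  81.72230986] [374.64594731  49.57400304 317.04109686] [-1.79936540e+02 -2.78807664e-02 -1.79130498e+02]
```

View pics/m7.png

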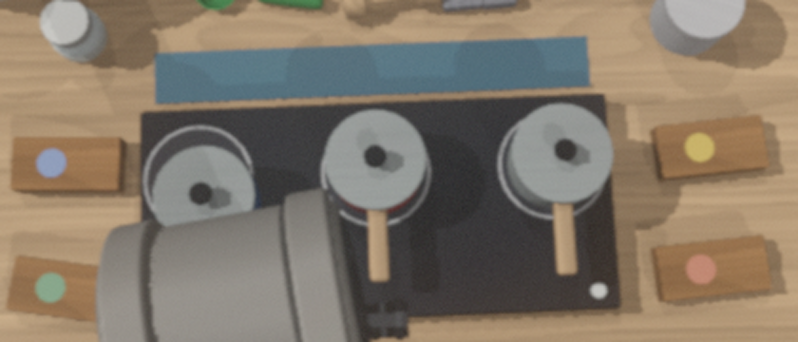

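The top view shows the steel and red pans facing back. The blue pan has been knocked towards the robot: its knob is at crop (200,193). I'll segment the handles numerically in the wrist picture.

Run:
```python
from h import *
r=lambda x,y:np.round(ray('t6',110+x/1.9,140+y/1.9,112)[:2],1)
print('knobs top',r(200,193),r(376,156),r(566,150))
im=cv2.imread('pics/w6.png').astype(int);b,g,rr=im[...,0],im[...,1],im[...,2]
v,u=np.mgrid[:480,:640]
d=np.load('pics/w6.npz');P=d['pose']
q=P[:3,:3]@np.stack([((u-d['cx'])/d['f']).ravel(),((v-d['cy'])/d['f']).ravel(),np.ones(u.size)]);q=P[:3,3][:,None]+q*(84-P[2,3])/q[2]
X,Y=q[0].reshape(u.shape),q[1].reshape(u.shape)
m=((rr-b>40)&(rr>110)&(X>392)&(X<520)&(abs(Y-12)<262)).astype(np.uint8)
n,l,st,ce=cv2.connectedComponentsWithStats(m)
for i in range(1,n):
    if st[i,4]>150:
        pts=np.stack([X[l==i],Y[l==i]],1).astype(np.float32);c,wh,a=cv2.minAreaRect(pts)
        bx=cv2.boxPoints((c,wh,a));print(st[i],np.round(c,1),np.round(wh,1),np.round(a,1),np.round(pts.min(0),1),np.round(pts.max(0),1))
print([proj('w6',(x,y,112)) for x,y in ((543,11),(546,-184),(510,205))])
```

```text
knobs top [510.2 186.6] [543.7   8.8] [ 545.3 -184.1]
[  22  207   62  111 3912] [ 455.7 -228.9] [127.2  42.6] 0.6 [ 392. -250.] [ 519.4 -207.2]
[ 433  216   26   60 1183] [425.2 184.3] [66.1 21.5] 0.6 [392.  173.4] [458.1 195.2]
[ 488  217   48  110 3487] [456. 256.] [ 36. 128.] 90.0 [392. 238.] [520. 274.]
[  85  232   34   67 1546] [ 455.9 -178.9] [76.7 25.6] 0.8 [ 417.5 -192.1] [ 494.4 -166.1]
[ 250  234   75   89 2043] [465.8  31.1] [86.4 87.7] 72.8 [415.4 -22.6] [519.2  59.8]
[array([278.23089042, 354.61060602]), array([ 96.65965943, 353.51321916]), array([462.37730666, 331.55753163])]
```

View pics/w6.png

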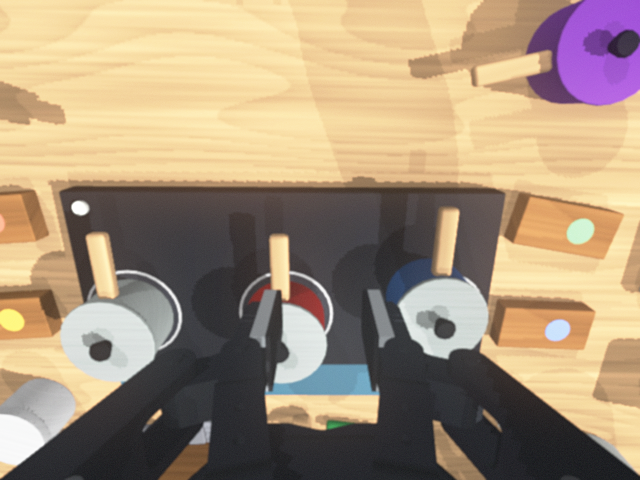

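Run:
```python
from h import *
p=lambda u,v,z:ray('w6',u,v,z)[:2]
for n,k,t,b in(('blue',(445,329),(448.5,209),(443,272)),('red',(281,353),(280,236),(281,297)),('steel',(100,350),(98,235),(107,296))):
    a,t,b=p(*k,113),p(*t,84),p(*b,84);d=t-b;print(n,a,t,b,np.degrees(np.arctan2(d[1],d[0])),np.hypot(*(a-t)),np.degrees(np.arctan2(*(t-a)[::-1])))
```

```text
blue [506.69018863 185.93727925] [384.87317604 183.16951103] [454.68917942 186.34121777] -177.3988693288497 121.8484513547283 -178.69842352076472
red [540.15649485  14.11443319] [417.74504643  11.49839097] [488.67258753  11.70592732] -179.83235111577022 122.43939881068454 -178.77572426608245
steel [ 540.73077989 -178.99494027] [ 420.92879943 -177.76880547] [ 491.76446989 -179.66783734] 178.46432658801254 119.80825484971132 179.413616566651
```

Request:
play_rows(deltas=[[0.5,[0.01,0.04,-0.02],0],[0.5,[0.025,0.08,-0.05],0.5],[0.5,[0.0338,0.12,-0.09],1],[0.5,[0.0338,0.1325,-0.13],1],[0.5,[0.0338,0.1325,-0.17],1],[0.5,[0.0338,0.1325,-0.21],1],[0.5,[0.0338,0.1325,-0.24],1],[0.5,[0.0338,0.1325,-0.249],1],[0.5,[0.0338,0.1325,-0.25],1],[0,[0.0338,0.1325,-0.25],1],[0,[0.0338,0.1325,-0.25],1],[0,[0.0338,0.1325,-0.25],1],[0,[0.0338,0.1325,-0.25],1],[0,[0.0338,0.1325,-0.25],1]])

```text
clock: 21.45
tool_pos: [409.9, 183.4, 68.7]
tool_rot: [179.9, 0.2, -178.1]
wrist_force: [-1.3, -0.2, 6.6]
finger_gap: 19.1
```

Request:
play_rows(deltas=[[0,[0.01,0.007,0],-0.3],[0,[0.021,0.015,0],-0.6],[0,[0.032,0.022,0],-1],[0,[0.032,0.022,0],-1],[0,[0.032,0.022,0],-1],[0.4,[0.032,0.022,0],-1],[0.4,[0.032,0.022,0],-1],[0.4,[0.032,0.022,0],-1],[0.4,[0.032,0.022,0.04],-1],[0.4,[0.032,0.022,0.09],-1],[0.4,[0.032,0.022,0.14],-1],[0.4,[0.032,0.022,0.14],-1]])

```text
clock: 22.65
tool_pos: [445.1, 207.7, 214.7]
tool_rot: [179.6, 0.8, -179.1]
wrist_force: [1.0, 0.4, -0.4]
finger_gap: 34.6
```

Blue is re-centred. Now the panels: I'll grip one near its end with light force and let it swing down when lifted. I'll test this on the blue-dot panel.

Request:
play_rows(deltas=[[0.6,[0,0.01,0.02],-8],[1,[0.01,0.03,0.02],-16],[1,[0.03,0.05,0.02],-24],[1,[0.05,0.08,0.02],-32],[1,[0.07,0.11,0.02],-40],[1,[0.09,0.14,0.02],-48],[1,[0.11,0.17,0.01],-56],[1,[0.12,0.19,0],-64],[1,[0.12,0.1971,-0.02],-72],[1,[0.12,0.1971,-0.05],-80],[1,[0.12,0.1971,-0.08],-88],[1,[0.12,0.1971,-0.11],-92.6],[1,[0.12,0.1971,-0.14],-92.6],[1,[0.12,0.1971,-0.14],-92.6],[1,[0.12,0.1971,-0.14],-92.6]], force=20)

```text
clock: 24.15
tool_pos: [560.2, 401.7, 66.5]
tool_rot: [-179.9, 0.1, 88.3]
wrist_force: [0.1, -0.1, 0.2]
finger_gap: 85.7
```

Run:
```python
from h import *
shot('wrist','w7');shot('top','t7')
s=sensors.observe();print(s['joints'],s['tool_pos'],s['tool_rot'],ringfit('t7',(540,206)))
a=cv2.imread('pics/t7.png')[140:320,160:460]
o=np.zeros((594,800,3),np.uint8);o[:300,:400]=cv2.resize(cv2.imread('pics/w7.png'),(400,300))
o[:240,400:]=cv2.resize(a,(400,240));c=cv2.imread('pics/top0.png')[140:320,160:460];o[300:540,400:]=cv2.resize(c,(400,240))
cv2.imwrite('pics/m8.png',o)
```

```text
[-34.55981152  41.37557278  -4.30796986  73.99665811   3.15073386
  64.51703849 -40.84150268] [561.79650954 403.02926798  69.41723149] [ 1.79828049e+02 -1.44389122e-01  8.82993950e+01] (array([539.2, 215.1,  58.7]), np.int64(201))
```

View pics/m8.png

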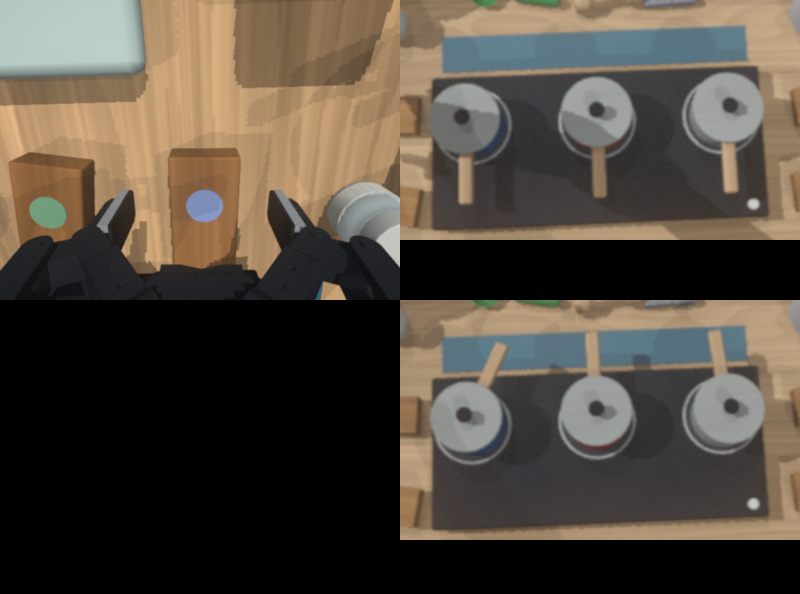

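Run:
```python
from h import *
for u,v in ((269,253),(384,253),(281,420),(378,420)): print(ray('w7',u,v,26))
```

```text
[533.91099322 415.89733181  26.        ]
[591.40481695 414.27006502  26.        ]
[533.15979974 310.09224415  26.        ]
[590.39544228 308.55008685  26.        ]
```

Request:
play_rows(deltas=[[1,[0.0015,0.004,-0.02],0],[1,[0.0015,0.004,-0.045],0],[1,[0.0015,0.004,-0.057],0],[1,[0.0015,0.004,-0.059],0],[0.5,[0.0015,0.004,-0.059],0],[0.5,[0.0015,0.004,-0.059],0],[0.5,[0.0015,0.004,-0.059],0],[0.5,[0.0015,0.004,-0.059],0],[0.5,[0.0015,0.004,-0.03],0],[0.5,[0.0015,0.004,0.0],0],[0.5,[0.0015,0.004,0.04],0],[0.5,[0.0015,0.004,0.08],0],[0.5,[0.0015,0.004,0.12],0],[0.5,[0.0015,0.004,0.13],0],[0.5,[0.0015,0.004,0.13],0],[0.5,[0.0015,0.004,0.13],0],[0.5,[0.0015,0.004,0.13],0],[0.5,[0.0015,0.004,0.13],0]], force=20)

```text
clock: 26.05
tool_pos: [561.1, 405.3, 194.6]
tool_rot: [-179.8, 0.2, 88.3]
wrist_force: [0.2, -0.8, -1.4]
finger_gap: 59.2
```

Run:
```python
from h import *
shot('wrist','w8');shot('side','s8')
s=sensors.observe();print(s['tool_pos'],s['tool_rot'],s['wrist_force'],s['moment'],s['finger_gap'])
o=np.zeros((480,800,3),np.uint8);o[:300,:400]=cv2.resize(cv2.imread('pics/w8.png'),(400,300))
o[:400,400:]=cv2.resize(cv2.imread('pics/s8.png')[40:240,190:390],(400,400))
cv2.imwrite('pics/m9.png',o)
```

```text
[561.47793024 405.6067422  195.59771918] [-1.79875722e+02  1.04610129e-01  8.82985915e+01] [ 0.01632157 -0.08551343 -0.86432184] [ 0.04444853  0.03674951 -0.01235353] 59.55253627920709
```

View pics/m9.png

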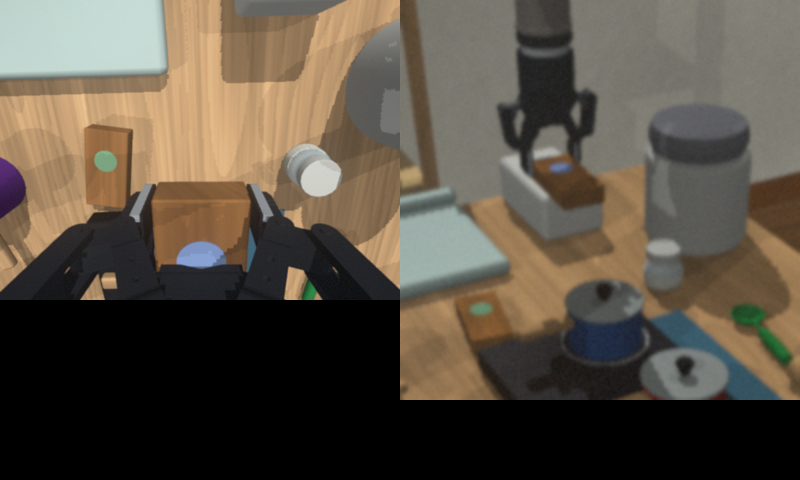

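The side view shows the panel held but still nearly level, so friction is holding it. I'll lower it and ease the grip slightly so that it pivots.

Request:
play_rows(deltas=[[0.69,[0,0,-0.03],0],[0.69,[0,0,-0.06],0],[0.69,[0,0,-0.065],0],[0.69,[0,0,-0.065],0],[0.69,[0,0,-0.065],0]])

```text
clock: 26.65
tool_pos: [562.9, 406.7, 133.9]
tool_rot: [179.9, -0.1, 88.3]
wrist_force: [0.7, 1.8, -0.8]
finger_gap: 59.6
```

```bash
cat >> h.py <<'E'
def dot(fn,col):
    hsv=cv2.cvtColor(cv2.imread('pics/'+fn+'.png'),cv2.COLOR_BGR2HSV)
    lo,hi={'blue':((105,60,120),(125,160,255))}[col]
    m=cv2.inRange(hsv,lo,hi);n,l,s,c=cv2.connectedComponentsWithStats(m);return [(s[i].tolist(),np.round(c[i],1).tolist()) for i in range(1,n) if s[i,4]>150]
E
python3 - <<'E'
from h import *
shot('wrist','w9');print(dot('w7','blue'),dot('w8','blue'),dot('w9','blue'))
s=sensors.observe();print(s['tool_pos'],s['wrist_force'],s['moment'],s['finger_gap'])
E
```

```text
[([299, 304, 57, 51, 2271], [326.8, 328.8])] [([283, 387, 78, 42, 2543], [321.5, 408.5])] [([283, 387, 78, 42, 2549], [321.5, 408.5])]
[563.12752986 406.93194002 134.51181841] [ 0.7064994  -0.14861932  0.0616358 ] [ 0.06339673  0.00693243 -0.00545673] 59.36144454764518
```

Request:
play_rows(deltas=[[0.705,[0,0,0],0],[0.705,[0,0,0],0],[0.705,[0,0,0],0],[0.69,[0,0,0],0]])

```text
clock: 27.1
tool_pos: [562.2, 406.2, 132.9]
tool_rot: [180.0, -0.0, 88.3]
wrist_force: [0.2, -0.2, -0.5]
finger_gap: 58.7
```

Run:
```python
from h import *
shot('wrist','w10');print(dot('w10','blue'))
s=sensors.observe();print(s['tool_pos'],s['wrist_force'],s['moment'],s['finger_gap'])
```

```text
[([303, 263, 43, 39, 1338], [323.9, 282.0])]
[562.11917023 406.10065473 132.63229625] [-0.24533282 -0.30428413 -0.05172868] [-0.01635736  0.05032168 -0.0013845 ] 59.083421603279504
```

```bash
cat >> h.py <<'E'
def panel(fn,near,z=26,show=True):
    """brown top face near a world xy -> rect"""
    im=cv2.imread('pics/'+fn+'.png');hsv=cv2.cvtColor(im,cv2.COLOR_BGR2HSV).astype(int)
    uv=proj(fn,(*near,z)).astype(int);print('seed',uv,hsv[uv[1],uv[0]],[hsv[uv[1]+dy,uv[0]+dx].tolist() for dx,dy in((0,-40),(0,-30),(35,0),(-35,0),(0,35))])
E
python3 - <<'E'
from h import *
c=ray('w10',324,282,26);print(c);panel('w10',c[:2]);cc=ray('w7',326.8,328.8,26);print(cc)
a=cv2.imread('pics/w10.png');s=cv2.resize(a,(640,480));shot('side','s10')
o=np.zeros((480,800,3),np.uint8);o[:300,:400]=cv2.resize(a,(400,300));o[:300,400:]=cv2.resize(cv2.imread('pics/s10.png')[100:280,200:440],(400,300))
cv2.imwrite('pics/m10.png',o[:300])
E
```

```text
[562.5602025  371.64156254  26.        ]
seed [324 282] [112  81 215] [[14, 134, 156], [13, 135, 157], [14, 134, 171], [14, 137, 167], [15, 138, 176]]
[561.73441486 371.39592786  26.        ]
```

View pics/m10.png

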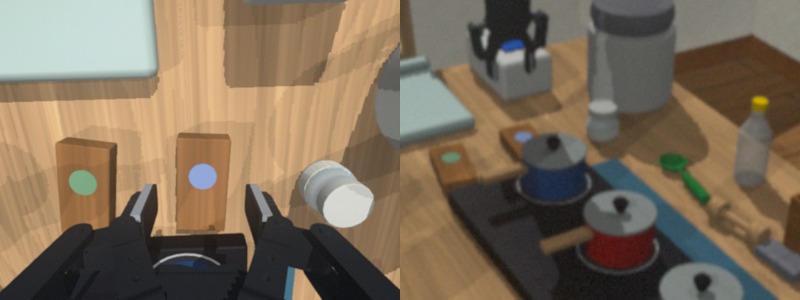

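The panel dropped straight back to its old place: its dot is at (562,371), as before. I'll re-grip with only a small corner patch, so that it pivots freely.

Request:
play_rows(deltas=[[1,[0,0.0135,0],0],[1,[0,0.0135,-0.02],0],[1,[0,0.0135,-0.05],0],[1,[0,0.0135,-0.08],0],[1,[0,0.0135,-0.105],0],[1,[0,0.0135,-0.1133],0],[1,[0,0.0135,-0.1133],0],[0.5,[0,0.0135,-0.1133],0],[0.5,[0,0.0135,-0.1133],0],[0.5,[0,0.0135,-0.1133],0],[0.5,[0,0.0135,-0.1133],0],[0.5,[0,0.0135,-0.1033],0],[0.5,[0,0.0135,-0.0933],0],[0.5,[0,0.0135,-0.0733],0],[0.5,[0,0.0135,-0.0533],0],[0.5,[0,0.0135,-0.0233],0],[0.5,[0,0.0135,0.0067],0],[0.5,[0,0.0135,0.0267],0],[0.5,[0,0.0135,0.0267],0],[0.5,[0,0.0135,0.0267],0]], force=20)

```text
clock: 29.2
tool_pos: [561.7, 419.5, 158.8]
tool_rot: [-180.0, 0.0, 88.3]
wrist_force: [-0.7, 0.7, -1.3]
finger_gap: 59.0
```

```bash
cat >> h.py <<'E'
def bluedots(fn,lo=(105,60,100),hi=(128,180,255)):
    m=cv2.inRange(cv2.cvtColor(cv2.imread('pics/'+fn+'.png'),cv2.COLOR_BGR2HSV),lo,hi);n,l,s,c=cv2.connectedComponentsWithStats(m)
    return [(s[i].tolist(),np.round(c[i],1).tolist()) for i in range(1,n) if s[i,4]>25]
E
python3 - <<'E'
from h import *
shot('wrist','w11');shot('side','s11');shot('top','t11')
print('w',dot('w11','blue'));print('s',bluedots('s11'))
s=sensors.observe();print(s['tool_pos'],s['wrist_force'],s['moment'],s['finger_gap'])
print([proj('s11',p) for p in ((562,410,140),(562,420,140),(562,420,40))])
E
```

```text
w [([287, 387, 68, 42, 2292], [320.6, 408.4])]
s [([161, 99, 14, 12, 48], [168.4, 105.8]), ([256, 118, 16, 7, 31], [264.0, 120.1]), ([256, 124, 16, 7, 28], [263.1, 128.1]), ([266, 140, 10, 5, 41], [270.6, 142.0])]
[560.87359048 418.63000624 156.52772667] [ 0.75586598 -0.27182944 -1.32739548] [ 0.02176004  0.0185175  -0.03156513] 58.44074248282535
[array([265.81214295, 141.89809853]), array([264.34329613, 140.55038546]), array([266.08671509, 170.9853901 ])]
```

The panel still hangs level, so gravity alone won't pivot it. Instead I'll use the fixed hob side as a stop. I'll set the panel down, grip its outer end, push its inner end against the hob side and lift along an arc.

Request:
play_rows(deltas=[[0.5,[0,0,-0.03],0],[0.5,[0,0,-0.07],0],[0.5,[0,0,-0.11],0],[0.5,[0,0,-0.13],0],[0.5,[0,0,-0.1395],0],[0.5,[0,0,-0.1395],0],[1,[0,0,-0.1395],0],[1,[0,0,-0.1395],0],[1,[0,0,-0.1395],0],[1,[0,-0.007,-0.147],1],[1,[0,-0.0135,-0.151],2.5],[1,[0,-0.0135,-0.151],2.5],[0.5,[0,-0.0135,-0.151],2.5],[0.5,[0,-0.0135,-0.151],2.5],[0.5,[0,-0.0135,-0.151],2.5],[0.5,[0,-0.0135,-0.151],2.5],[0.5,[0,-0.0135,-0.151],2.5]], force=25)

```text
clock: 31.05
tool_pos: [562.2, 406.7, 8.5]
tool_rot: [180.0, -0.1, 90.8]
wrist_force: [-0.0, 0.7, 1.9]
finger_gap: 59.9
```

Run:
```python
from h import *
shot('wrist','w12');print('w',dot('w12','blue'))
s=sensors.observe();print(s['tool_pos'],s['wrist_force'],s['moment'],s['finger_gap'])
```

```text
w [([277, 391, 79, 38, 2199], [316.0, 410.8])]
[562.21261557 406.65064965   8.5072707 ] [-0.32671699  0.54501736  1.95455176] [ 0.05021072 -0.02031957  0.03331736] 60.15990266424389
```

Request:
play_rows(deltas=[[0.5,[0,-0.006,0.001],0],[0.5,[0,-0.012,0.001],0],[0.5,[0,-0.018,0.001],0],[0.5,[0,-0.023,0.001],0],[0.5,[0,-0.028,0.001],0],[0.5,[0,-0.028,0.001],0]])

```text
clock: 31.7
tool_pos: [561.2, 385.9, 10.8]
tool_rot: [179.8, -0.8, 91.0]
wrist_force: [0.9, 10.4, -1.1]
finger_gap: 59.9
```

Contact found: 10 N against the hob side at y≈386. Next, the arc.

```bash
cat >> h.py <<'E'
def tilt(s,t,y0off,over,sg=-1,n=18,sx=0.0):
    """rows: y offset (m), z offset (m); y0off: contact y minus cmd along push dir (>0 = overpressed mm)"""
    o=[]
    for i in range(1,n+1):
        th=np.radians(90*i/n);d=(26-t)*np.sin(th)+s*np.cos(th);z=s*np.sin(th)+t*np.cos(th)
        ov=over*(1 if i<n-3 else (n-i)/4)
        dy=(s-d)-y0off+ov
        o.append([0.5,[0,round(sg*dy/1e3,4),round((z-t)/1e3,4)],0])
    return o
E
python3 - <<'E'
from h import *
for x in tilt(112,15,7.4,6): print(x,end=', ')
E
```

```text
[0.5, [0, np.float64(0.0019), np.float64(0.0097)], 0], [0.5, [0, np.float64(0.0016), np.float64(0.0192)], 0], [0.5, [0, np.float64(0.0004), np.float64(0.0285)], 0], [0.5, [0, np.float64(-0.0016), np.float64(0.0374)], 0], [0.5, [0, np.float64(-0.0044), np.float64(0.0459)], 0], [0.5, [0, np.float64(-0.0081), np.float64(0.054)], 0], [0.5, [0, np.float64(-0.0125), np.float64(0.0615)], 0], [0.5, [0, np.float64(-0.0177), np.float64(0.0685)], 0], [0.5, [0, np.float64(-0.0236), np.float64(0.0748)], 0], [0.5, [0, np.float64(-0.0302), np.float64(0.0804)], 0], [0.5, [0, np.float64(-0.0373), np.float64(0.0853)], 0], [0.5, [0, np.float64(-0.0451), np.float64(0.0895)], 0], [0.5, [0, np.float64(-0.0533), np.float64(0.0928)], 0], [0.5, [0, np.float64(-0.062), np.float64(0.0954)], 0], [0.5, [0, np.float64(-0.0695), np.float64(0.0971)], 0], [0.5, [0, np.float64(-0.0773), np.float64(0.0979)], 0], [0.5, [0, np.float64(-0.0854), np.float64(0.0979)], 0], [0.5, [0, np.float64(-0.0936), np.float64(0.097)], 0],
```

Request:
play_rows(deltas=[[0.5,[0,0,0.01],0],[0.5,[0,0,0.019],0],[0.5,[0,0,0.0285],0],[0.5,[0,-0.0016,0.0374],0],[0.5,[0,-0.0044,0.0459],0],[0.5,[0,-0.0081,0.054],0],[0.5,[0,-0.0125,0.0615],0]])

```text
clock: 32.4
tool_pos: [562.0, 366.9, 71.7]
tool_rot: [179.9, -0.2, 90.8]
wrist_force: [-0.5, 5.7, -1.1]
finger_gap: 59.3
```

Run:
```python
from h import *
shot('wrist','w13');print('w',dot('w13','blue'));shot('side','s13');print(bluedots('s13'))
s=sensors.observe();print(s['tool_pos'],s['wrist_force'],s['moment'],s['finger_gap'])
```

```text
w [([286, 366, 72, 31, 1725], [321.3, 380.7])]
[([162, 99, 14, 12, 43], [169.4, 105.6]), ([274, 170, 10, 8, 63], [278.7, 173.3])]
[562.93534883 366.17160575  72.76962647] [-0.57712768  4.11006466  2.9617489 ] [ 1.01061948  0.36308543 -0.02331011] 59.588406041651346
```

Run:
```python
from h import *
for th in (0,10,20,30,35,40):
    t=np.radians(th);P=(562,272+76*np.cos(t),76*np.sin(t)+26*np.cos(t));print(th,P,proj('s13',P),proj('w13',P))
```

```text
0 (562, np.float64(348.0), np.float64(26.0)) [276.78098972 185.77230877] [321.49865165 305.56821275]
10 (562, np.float64(346.84538922892784), np.float64(38.802263081004114)) [276.79025898 182.15894938] [321.45515386 320.06975524]
20 (562, np.float64(343.41663917972903), np.float64(50.42553903318444)) [277.16092507 179.20475523] [321.33857756 339.1715571 ]
30 (562, np.float64(337.8179306876174), np.float64(60.516660498395396)) [277.88917688 177.0086332 ] [321.1441202  362.38252485]
35 (562, np.float64(334.25555536596335), np.float64(64.88976231419329)) [278.38336115 176.22100418] [321.01831269 375.20549284]
40 (562, np.float64(330.2193776770423), np.float64(68.76901385727041)) [278.96074073 175.65170467] [320.87500539 388.5878009 ]
```

The dot's position matches a tilt of about 36°, so it works. I'll finish the arc.

Request:
play_rows(deltas=[[0.5,[0,-0.0052,0.007],0],[0.5,[0,-0.0111,0.0133],0],[0.5,[0,-0.0177,0.0189],0],[0.5,[0,-0.0248,0.0238],0],[0.5,[0,-0.0326,0.028],0],[0.5,[0,-0.0408,0.0313],0],[0.5,[0,-0.0495,0.0339],0],[0.5,[0,-0.057,0.0356],0],[0.5,[0,-0.0648,0.0364],0],[0.5,[0,-0.0729,0.0364],0],[0.5,[0,-0.0811,0.0355],0],[0.5,[0,-0.0811,0.0355],0],[0.5,[0,-0.0811,0.0355],0]])

```text
clock: 33.8
tool_pos: [564.0, 294.3, 116.0]
tool_rot: [179.4, -1.0, 91.0]
wrist_force: [-6.6, 9.0, 26.8]
finger_gap: 59.7
```

Run:
```python
from h import *
shot('wrist','w14');shot('side','s14');print(bluedots('s14'))
s=sensors.observe();print(s['tool_pos'],s['wrist_force'],s['moment'],s['finger_gap'])
o=np.zeros((300,800,3),np.uint8);o[:300,:400]=cv2.resize(cv2.imread('pics/w14.png'),(400,300));o[:300,400:]=cv2.resize(cv2.imread('pics/s14.png')[100:250,210:410],(400,300))
cv2.imwrite('pics/m14.png',o)
```

```text
[([163, 99, 13, 12, 45], [169.4, 105.6]), ([253, 118, 17, 13, 60], [261.4, 123.6])]
[563.97774264 294.40485707 115.99485498] [-7.00613199  9.72842275 26.89562729] [ 2.29666053  1.8387933  -0.06156647] 59.654759846878484
```

View pics/m14.png

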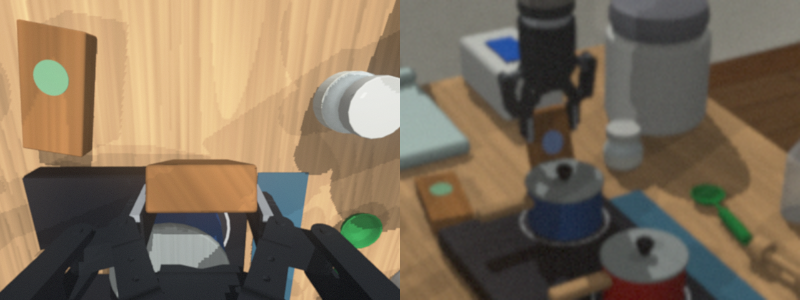

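Run:
```python
from h import *
d=np.load('pics/s14.npz');P=d['pose']
def atx(fn,u,v,x):
    r=P[:3,:3]@np.array([(u-d['cx'])/d['f'],(v-d['cy'])/d['f'],1]);o=P[:3,3];return o+r*(x-o[0])/r[0]
print('dot',atx('s14',286,171,563))
# wrist: end-face corners, px
for q in ((146,165),(256,165),(146,212),(256,212),(146,160),(256,160)): print(q,[np.round(ray('w14',q[0]*1.6,q[1]*1.6,z),0) for z in (120,130,140)])
# dots predicted for tilt th, dot 44 from the top end & panel end at grip
for th in (60,70,80,90):
    t=np.radians(th);u=np.array([0,np.cos(t),np.sin(t)]);n=np.array([0,-np.sin(t),np.cos(t)])
    g=np.array([564,294.4,116+8]);print(th,np.round(g-34*u+11*n),np.round(proj('s14',g-34*u+11*n)), 'end',np.round(proj('w14',g+10*u+11*n)),np.round(proj('w14',g+10*u-15*n)), 'foot',np.round(g-110*u-15*n),np.round(g-110*u+11*n))
```

```text
dot [563.         285.71791913 105.33436158]
(146, 165) [array([530., 320., 120.]), array([533., 324., 130.]), array([535., 328., 140.])]
(256, 165) [array([596., 321., 120.]), array([594., 325., 130.]), array([591., 329., 140.])]
(146, 212) [array([528., 288., 120.]), array([531., 294., 130.]), array([533., 301., 140.])]
(256, 212) [array([599., 288., 120.]), array([596., 295., 130.]), array([593., 301., 140.])]
(146, 160) [array([530., 323., 120.]), array([533., 327., 130.]), array([535., 331., 140.])]
(256, 160) [array([596., 324., 120.]), array([593., 328., 130.]), array([591., 332., 140.])]
60 [564. 268. 100.] [289. 175.] end [323. 364.] [323. 290.] foot [564. 252.  21.] [564. 230.  34.]
70 [564. 272.  96.] [289. 176.] end [323. 367.] [324. 295.] foot [564. 271.  16.] [564. 246.  24.]
80 [564. 278.  92.] [288. 176.] end [322. 370.] [324. 301.] foot [564. 290.  13.] [564. 264.  18.]
90 [564. 283.  90.] [287. 176.] end [322. 371.] [324. 309.] foot [564. 309.  14.] [564. 283.  14.]
```

The panel is about 72° up, but the 27 N of upward force and the geometry suggest its foot corner caught on the hob's top edge. I'll lift off, step back and set the foot on the table beside the hob.

Request:
play_rows(deltas=[[0.5,[0,0.01,0.015],0],[0.5,[0,0.018,0.03],0],[0.5,[0,0.022,0.03],0],[0.5,[0,0.022,0.03],0],[0.5,[0,0.022,0.03],0]])

```text
clock: 34.4
tool_pos: [561.7, 304.1, 134.3]
tool_rot: [-179.9, 0.2, 90.7]
wrist_force: [0.3, 0.9, 0.2]
finger_gap: 59.6
```

```bash
cat >> h.py <<'E'
def endface(fn):
    """bright end-face of the held panel in the wrist view: rows/cols"""
    im=cv2.imread('pics/'+fn+'.png');hsv=cv2.cvtColor(im,cv2.COLOR_BGR2HSV).astype(int)
    col=hsv[:,315:330].mean(1);return [(v,*col[v].round().astype(int).tolist()) for v in range(180,400,6)]
E
python3 - <<'E'
from h import *
shot('wrist','w15');s=sensors.observe();print(s['tool_pos'],s['wrist_force'],s['moment'],s['finger_gap'])
print(endface('w14'));print(endface('w15'))
E
```

```text
[561.69305377 304.28112476 134.32971383] [ 0.91507729 -0.31660075 -1.43284834] [-0.0207178  -0.02689573 -0.02608708] 59.45704418617029
[(180, 17, 98, 232), (186, 17, 97, 232), (192, 17, 97, 232), (198, 18, 98, 233), (204, 18, 98, 233), (210, 17, 97, 233), (216, 18, 97, 233), (222, 17, 99, 232), (228, 17, 100, 228), (234, 17, 100, 230), (240, 17, 99, 232), (246, 17, 101, 229), (252, 16, 105, 202), (258, 15, 136, 124), (264, 14, 140, 165), (270, 14, 143, 188), (276, 14, 142, 187), (282, 14, 143, 187), (288, 14, 143, 186), (294, 14, 143, 184), (300, 14, 144, 179), (306, 14, 143, 174), (312, 14, 144, 169), (318, 14, 143, 166), (324, 14, 140, 164), (330, 14, 142, 163), (336, 14, 140, 156), (342, 115, 81, 77), (348, 114, 86, 78), (354, 113, 89, 78), (360, 112, 96, 79), (366, 105, 79, 80), (372, 73, 13, 97), (378, 76, 10, 178), (384, 78, 9, 173), (390, 78, 10, 174), (396, 80, 10, 173)]
[(180, 17, 99, 229), (186, 17, 100, 227), (192, 17, 100, 228), (198, 17, 100, 228), (204, 17, 99, 229), (210, 17, 100, 228), (216, 17, 99, 229), (222, 17, 100, 228), (228, 17, 99, 229), (234, 17, 100, 228), (240, 17, 100, 229), (246, 16, 102, 221), (252, 16, 104, 204), (258, 14, 134, 123), (264, 14, 140, 168), (270, 14, 142, 190), (276, 15, 142, 188), (282, 14, 142, 189), (288, 14, 143, 187), (294, 14, 143, 185), (300, 14, 143, 181), (306, 14, 143, 176), (312, 14, 143, 171), (318, 14, 143, 167), (324, 14, 143, 164), (330, 14, 141, 165), (336, 14, 140, 161), (342, 115, 81, 78), (348, 114, 81, 78), (354, 113, 83, 78), (360, 68, 16, 94), (366, 65, 6, 113), (372, 75, 8, 113), (378, 76, 9, 160), (384, 79, 9, 171), (390, 80, 9, 171), (396, 81, 10, 170)]
```

Request:
play_rows(deltas=[[0.5,[0,0,-0.01],0],[0.5,[0,0,-0.02],0],[0.5,[0,0,-0.025],0],[0.5,[0,0,-0.025],0]])

```text
clock: 34.85
tool_pos: [560.9, 305.6, 108.9]
tool_rot: [-179.8, 0.1, 90.8]
wrist_force: [0.4, 0.6, -1.2]
finger_gap: 59.3
```

Request:
play_rows(deltas=[[0.5,[0,0,-0.003],0],[0.5,[0,0,-0.006],0],[0.5,[0,0,-0.006],0]])

```text
clock: 35.15
tool_pos: [561.8, 306.3, 104.7]
tool_rot: [-180.0, 0.0, 90.8]
wrist_force: [1.4, -0.2, -1.6]
finger_gap: 59.5
```

Request:
play_rows(deltas=[[0.5,[0,0,-0.003],0],[0.5,[0,0,-0.006],0],[0.5,[0,0,-0.006],0]])

```text
clock: 35.45
tool_pos: [561.7, 306.2, 98.4]
tool_rot: [-179.9, 0.0, 90.8]
wrist_force: [-0.2, -0.2, -1.0]
finger_gap: 59.5
```

Request:
play_rows(deltas=[[0.5,[0,0,-0.003],0],[0.5,[0,0,-0.006],0],[0.5,[0,0,-0.006],0]])

```text
clock: 35.75
tool_pos: [561.6, 306.2, 92.3]
tool_rot: [-179.9, 0.0, 90.8]
wrist_force: [-0.4, 0.4, -0.9]
finger_gap: 59.9
```

Request:
play_rows(deltas=[[0.5,[0,0,-0.003],0],[0.5,[0,0,-0.006],0],[0.5,[0,0,-0.009],0],[0.5,[0,0,-0.009],0]])

```text
clock: 36.15
tool_pos: [561.7, 311.3, 89.8]
tool_rot: [179.8, -0.4, 90.9]
wrist_force: [-5.9, 1.1, 19.1]
finger_gap: 59.6
```

Run:
```python
from h import *
shot('wrist','w16');shot('side','s16');s=sensors.observe();print(s['tool_pos'],s['wrist_force'],s['moment'],s['finger_gap'])
print(endface('w16')[8:30:2]);print(bluedots('s16'))
im=cv2.imread('pics/w16.png');hsv=cv2.cvtColor(im,cv2.COLOR_BGR2HSV).astype(int)
for v in (275,300,330):
    r=hsv[v];k=[u for u in range(150,500) if 9<r[u,0]<18 and r[u,1]>115];print(v,k[0],k[-1])
```

```text
[561.65412998 311.22135062  89.78288702] [-6.24680369  0.68432325 18.02528601] [ 0.08784396  1.74724508 -0.03394308] 59.698264099110915
[(228, 16, 103, 223), (240, 16, 105, 210), (252, 16, 104, 200), (264, 14, 141, 176), (276, 14, 142, 186), (288, 14, 143, 185), (300, 14, 144, 178), (312, 14, 145, 167), (324, 14, 144, 163), (336, 14, 143, 145), (348, 28, 35, 58)]
[([164, 100, 11, 11, 34], [169.1, 105.7]), ([253, 118, 13, 13, 48], [259.3, 122.8])]
275 234 410
300 234 409
330 231 411
```

Request:
play_rows(deltas=[[0.5,[0,-0.002,0.004],0],[0.5,[0,-0.006,0.005],0],[0.5,[0,-0.01,0.006],0],[0.5,[0,-0.014,0.006],0],[0.5,[0,-0.018,0.006],0],[0.5,[0,-0.022,0.006],0],[0.5,[0,-0.022,0.006],0]])

```text
clock: 36.95
tool_pos: [562.6, 283.5, 90.3]
tool_rot: [180.0, 0.0, 90.7]
wrist_force: [0.1, 3.8, 4.0]
finger_gap: 59.5
```

```bash
cat >> h.py <<'E'
def ends(fn):
    im=cv2.imread('pics/'+fn+'.png');hsv=cv2.cvtColor(im,cv2.COLOR_BGR2HSV).astype(int)
    c=hsv[:,312:332].mean(1);vs=[v for v in range(180,420) if 9<c[v,0]<18 and c[v,1]>118]
    o=[]
    for v in (vs[0]+14,vs[0]+35,vs[-1]-8):
        r=hsv[v];k=[u for u in range(150,500) if 9<r[u,0]<18 and r[u,1]>115];o.append((v,k[0],k[-1]))
    return vs[0],vs[-1],[(v,int(c[v,2])) for v in range(vs[0],vs[-1],5)],o
E
python3 - <<'E'
from h import *
shot('wrist','w17');s=sensors.observe();print(s['tool_pos'],s['wrist_force'],s['moment'],s['finger_gap'])
for f in('w8','w14','w16','w17'): print(ends(f))
E
```

```text
[562.53281389 283.70064478  90.25287419] [-0.24100601  3.14450209  5.17294333] [0.89702036 0.13332896 0.0710443 ] 59.58621513145062
(291, 384, [(291, 141), (296, 129), (301, 127), (306, 123), (311, 120), (316, 119), (321, 150), (326, 126), (331, 123), (336, 131), (341, 134), (346, 134), (351, 133), (356, 133), (361, 133), (366, 133), (371, 133), (376, 133), (381, 135)], [(305, 150, 396), (326, 150, 401), (376, 246, 396)])
(255, 339, [(255, 148), (260, 122), (265, 175), (270, 188), (275, 187), (280, 187), (285, 185), (290, 184), (295, 182), (300, 178), (305, 175), (310, 170), (315, 168), (320, 165), (325, 164), (330, 164), (335, 163)], [(269, 233, 410), (290, 233, 410), (331, 233, 411)])
(261, 338, [(261, 159), (266, 184), (271, 187), (276, 186), (281, 186), (286, 184), (291, 183), (296, 179), (301, 176), (306, 172), (311, 168), (316, 166), (321, 164), (326, 163), (331, 163), (336, 144)], [(275, 234, 410), (296, 234, 409), (330, 231, 411)])
(224, 347, [(224, 157), (229, 142), (234, 138), (239, 137), (244, 136), (249, 136), (254, 135), (259, 134), (264, 133), (269, 132), (274, 178), (279, 179), (284, 179), (289, 177), (294, 177), (299, 177), (304, 175), (309, 173), (314, 169), (319, 166), (324, 162), (329, 160), (334, 159), (339, 156), (344, 159)], [(238, 262, 380), (259, 244, 400), (339, 231, 412)])
```

Request:
play_rows(deltas=[[0.5,[0,-0.004,0.001],0],[0.5,[0,-0.008,0.001],0],[0.5,[0,-0.012,0.001],0],[0.5,[0,-0.012,0.001],0],[0.5,[0,-0.012,0.001],0]])

```text
clock: 37.5
tool_pos: [562.0, 270.8, 90.3]
tool_rot: [-180.0, 0.1, 90.7]
wrist_force: [1.1, 2.7, -0.5]
finger_gap: 59.7
```

```bash
cat >> h.py <<'E'
def upright(fn):
    """angle of the held panel from the outer face's foot (z=footz) and top edge; returns foot y, candidates"""
    e=ends(fn);c=e[2];vf=e[0]
    im=cv2.imread('pics/'+fn+'.png');V=cv2.cvtColor(im,cv2.COLOR_BGR2HSV)[:,312:332,2].mean(1)
    g=np.diff(cv2.GaussianBlur(V.reshape(-1,1),(1,5),0).ravel());vt=vf+8+int(np.argmax(g[vf+8:e[1]-15]))
    w=lambda v:(lambda k:k[-1]-k[0])([u for u in range(150,500) if 9<(h:=cv2.cvtColor(im[v:v+1],cv2.COLOR_BGR2HSV)[0,u])[0]<18 and h[1]>115])
    return vf,vt,e[1],w(vt-4),w(vt+6),w(vf+6)
E
python3 - <<'E'
from h import *
shot('wrist','w18');s=sensors.observe();print(s['tool_pos'],s['wrist_force'],s['moment'],s['finger_gap'])
for f in('w17','w18'):
    a=upright(f);print(a,'foot',ray(f,322,a[0],0),'top',ray(f,322,a[1],120),'topin',ray(f,322,a[2],120))
E
```

```text
[561.88200508 270.86428615  90.27622169] [ 2.07076409  2.46555761 -0.65508051] [ 0.54936915 -0.3000223  -0.01664437] 59.62530403563302
(224, 272, 347, 174, 186, 103) foot [562.35670102 297.05754942   0.        ] top [561.9933152 318.3163941 120.       ] topin [562.35345173 291.7361572  120.        ]
(204, 279, 351, 181, 190, 101) foot [561.45532822 297.00798973   0.        ] top [561.48179849 303.3232644  120.        ] topin [561.83650189 277.50181968 120.        ]
```

Request:
play_rows(deltas=[[0.5,[0,-0.003,0.0005],0],[0.5,[0,-0.006,0.0005],0],[0.5,[0,-0.006,0.0005],0],[0.5,[0,-0.006,0.0005],0]])

```text
clock: 37.95
tool_pos: [561.3, 266.3, 90.9]
tool_rot: [-179.9, 0.0, 90.8]
wrist_force: [0.4, 2.5, -3.6]
finger_gap: 59.4
```

Run:
```python
from h import *
shot('wrist','w19');s=sensors.observe();print(s['tool_pos'],s['wrist_force'],s['moment'],s['finger_gap'],s['joints'])
for f in('w19',):
    a=upright(f);print(a,'foot',ray(f,322,a[0],0),'top',ray(f,322,a[1],120),'topin',ray(f,322,a[2],120))
```

```text
[561.25883448 266.34260332  91.00425597] [ 0.30370537  3.69352695 -3.01679734] [ 0.92157674 -0.06607122  0.04282014] 59.60591308140827 [-23.72761437  32.73138548  -4.81673606  85.94722895   2.94741514
  61.54375627 -28.37532258]
(198, 282, 352, 182, 192, 102) foot [560.58939553 296.33294414   0.        ] top [560.77808352 297.47576659 120.        ] topin [561.15663231 272.14381581 120.        ]
```

The panel now stands upright against the hob side: foot at y=296, top at y=297. I'll re-grip it centrally and more firmly, then carry it to the strip.

Request:
play_rows(deltas=[[1,[0,0,0],0],[1,[0,0,0],0],[1,[0,0.006,0.003],0],[1,[0,0.012,0.003],0],[1,[0,0.0176,0.003],0],[1,[0,0.0176,0.003],0],[0.5,[0,0.0176,0.003],0],[0.5,[0,0.0176,0.003],0],[0.5,[0,0.0176,0.003],0],[0.5,[0,0.0176,0.003],0],[0.5,[0,0.0176,0.003],0],[0.5,[0,0.0196,0.03],0],[0.5,[0,0.0216,0.06],0],[0.5,[0,0.0216,0.09],0],[0.5,[0,0.0216,0.09],0]], force=50)

```text
clock: 39.5
tool_pos: [564.8, 289.5, 186.5]
tool_rot: [179.5, -0.3, 90.8]
wrist_force: [0.2, 0.6, -0.4]
finger_gap: 59.3
```

Run:
```python
from h import *
shot('wrist','w20');s=sensors.observe();print(s['tool_pos'],s['wrist_force'],s['moment'],s['finger_gap'])
print(upright('w20'));z=s['tool_pos'][2]-94.8
a=upright('w20');print('foot',ray('w20',322,a[0],z),'top',ray('w20',322,a[1],120+z),'topin',ray('w20',322,a[2],120+z))
```

```text
[563.42341253 288.65079219 183.80764229] [ 3.37531765e-01 -5.06813842e-05 -1.35248135e+00] [-0.02798978  0.03006342  0.00682322] 59.258682432828856
(221, 319, 380, 168, 175, 95)
foot [565.29299308 303.34325426  89.00764229] top [564.24644483 303.54462704 209.00764229] topin [564.60778278 278.60859092 209.00764229]
```

Request:
play_rows(deltas=[[0.5,[0.03,0,0.0],0],[0.5,[0.07,0,0.0],8],[0.5,[0.1,-0.01,0.0],16],[0.5,[0.104,-0.03,0.0],24],[0.5,[0.104,-0.05,0.0],32],[0.5,[0.104,-0.07,0.0],40],[0.5,[0.104,-0.0885,0.0],48],[0.5,[0.104,-0.0885,0.0],56],[0.5,[0.104,-0.0885,0.0],64],[0.5,[0.104,-0.0885,0.0],72],[0.5,[0.104,-0.0885,-0.02],80],[0.5,[0.104,-0.0885,-0.04],86],[0.5,[0.104,-0.0885,-0.06],90.1],[0.5,[0.104,-0.0885,-0.075],90.1],[0.5,[0.104,-0.0885,-0.08],90.1],[0.5,[0.104,-0.0885,-0.08],90.1]])

```text
clock: 41.15
tool_pos: [665.1, 199.1, 99.7]
tool_rot: [-179.9, -0.2, -179.2]
wrist_force: [-0.0, 0.9, -0.4]
finger_gap: 59.2
```

Run:
```python
from h import *
shot('wrist','w21');s=sensors.observe();print(s['tool_pos'],s['tool_rot'],s['wrist_force'],s['finger_gap'],s['joints'])
z=s['tool_pos'][2]-94.8
a=upright('w21');print(a,'foot',ray('w21',322,a[0],z),'top',ray('w21',322,a[1],120+z),'topin',ray('w21',322,a[2],120+z))
# strip edges in w21: blue paint
im=cv2.imread('pics/w21.png');hsv=cv2.cvtColor(im,cv2.COLOR_BGR2HSV).astype(int)
for u in(60,140,200,460,520,580):
    k=[v for v in range(480) if 95<hsv[v,u,0]<112 and hsv[v,u,1]>90]
    if k:print(u,k[0],k[-1],len(k),ray('w21',u,k[0],0),ray('w21',u,k[-1],0))
```

```text
[665.9563617  199.50711792 101.24350386] [-1.79990561e+02 -2.20951757e-02 -1.79146107e+02] [ 0.71531964  0.94772142 -0.58924975] 59.23375789552743 [ -6.04173971  42.12048099 -21.64076679  70.49076127  15.24659749
  70.15219358  63.12041262]
(234, 319, 380, 164, 173, 81) foot [658.63735007 199.24587799   6.44350386] top [648.37527199 199.18784267 126.44350386] topin [672.32813192 199.55561625 126.44350386]
60 195 278 84 [637.16134772  31.60669323   0.        ] [ 6.95378650e+02  1.97428770e+01 -2.84217094e-14]
140 195 277 83 [636.371906    82.72109251   0.        ] [693.75364906  74.86118414   0.        ]
200 195 277 82 [635.78019282 121.03305776   0.        ] [693.10098989 116.05708524   0.        ]
```

Request:
play_rows(deltas=[[0.5,[0.001,0,-0.004],0],[0.5,[0.001,0,-0.008],0],[0.5,[0.001,0,-0.0105],0],[0.5,[0.001,0,-0.0115],0],[0.5,[0.001,0,-0.0115],0]])

```text
clock: 41.7
tool_pos: [668.3, 199.9, 94.6]
tool_rot: [179.9, 0.3, -179.1]
wrist_force: [-3.0, -1.8, 11.5]
finger_gap: 59.7
```

Request:
play_rows(deltas=[[0.5,[0,0,0.003],0],[0.8,[0,0,0.003],0],[0.8,[0,0,0.003],0],[1,[0,0,0.003],0],[1,[0,0,0.003],0],[1,[0,0,0.03],0],[1,[0,0,0.07],0],[1,[0,0,0.11],0],[1,[-0.05,0,0.14],0],[1,[-0.1,0,0.16],0],[1,[-0.15,0,0.16],0],[1,[-0.15,0.03,0.16],0],[1,[-0.15,0.05,0.16],0]])

```text
clock: 43.0
tool_pos: [513.5, 251.1, 250.7]
tool_rot: [-180.0, -0.0, -178.9]
wrist_force: [0.6, 0.5, 1.1]
finger_gap: 85.3
```

Run:
```python
from h import *
shot('side','s22');shot('wrist','w22')
im=cv2.imread('pics/s22.png');b=cv2.imread('pics/side0.png')
# predicted outline of a standing panel at (663,199.5)
P=[(663+dx,199.5+dy,z) for dx in(-13,13) for dy in(-30,30) for z in(0,120)]
q=np.array([proj('s22',p) for p in P]);print(q.round())
m=(abs(im.astype(int)-b).sum(2)>60).astype(np.uint8);m[:60]=0
n,l,s,c=cv2.connectedComponentsWithStats(m)
print([x.tolist() for x in s[1:] if x[4]>120])
print(sensors.observe()['tool_pos'],sensors.observe()['finger_gap'])
```

```text
[[334. 215.]
 [335. 177.]
 [323. 205.]
 [324. 168.]
 [342. 212.]
 [344. 175.]
 [331. 202.]
 [332. 165.]]
[[5, 60, 127, 89, 6401], [254, 60, 38, 76, 2075], [314, 115, 27, 50, 367], [84, 137, 34, 85, 1799], [24, 153, 17, 41, 369], [45, 153, 22, 69, 510], [294, 167, 51, 49, 837], [259, 174, 25, 29, 382], [15, 216, 33, 88, 831], [49, 219, 49, 66, 1851], [94, 221, 18, 46, 355], [284, 221, 32, 31, 267], [134, 241, 49, 239, 7637], [328, 284, 33, 20, 306], [422, 305, 15, 13, 124], [315, 349, 84, 131, 6868], [50, 412, 14, 67, 393]]
[514.89241526 253.68801351 250.41949497] 85.46608372550149
```

The side-camera differences match a panel standing at (663,199). Next I'll locate the green panel.

```bash
cat >> h.py <<'E'
def rect(fn,near,z=26,rad=110,S=118):
    im=cv2.imread('pics/'+fn+'.png');hsv=cv2.cvtColor(im,cv2.COLOR_BGR2HSV)
    m=cv2.inRange(hsv,(5,S,60),(19,255,255));col=cv2.inRange(hsv,(0,0,150),(179,110,255))
    d=np.load('pics/'+fn+'.npz');P=d['pose'];v,u=np.mgrid[:480,:640]
    q=P[:3,:3]@np.stack([((u-d['cx'])/d['f']).ravel(),((v-d['cy'])/d['f']).ravel(),np.ones(u.size)]);q=P[:3,3][:,None]+q*(z-P[2,3])/q[2]
    X,Y=q[0].reshape(u.shape),q[1].reshape(u.shape)
    m=cv2.morphologyEx(m&((np.hypot(X-near[0],Y-near[1])<rad)*255).astype(np.uint8),cv2.MORPH_OPEN,np.ones((5,5)))
    n,l,s,c=cv2.connectedComponentsWithStats(m);o=[]
    for i in range(1,n):
        if s[i,4]>600:
            pts=np.stack([X[l==i],Y[l==i]],1).astype(np.float32);r=cv2.minAreaRect(pts);o.append((s[i].tolist(),np.round(r[0],1),np.round(r[1],1),round(r[2],1),np.round(cv2.boxPoints(r)).tolist()))
    return o
E
python3 - <<'E'
from h import *
for x in rect('w22',(421,348)):print(x)
hsv=cv2.cvtColor(cv2.imread('pics/w22.png'),cv2.COLOR_BGR2HSV)
m=cv2.inRange(hsv,(50,40,120),(85,180,255));n,l,s,c=cv2.connectedComponentsWithStats(m)
for i in range(1,n):
    if s[i,4]>200: print(s[i],c[i],ray('w22',*c[i],26))
r=hsv[:, :]; uv=proj('w22',(421,348,26)).astype(int);print(uv)
E
```

```text
([357, 54, 143, 91, 7994], array([421.3, 350. ]), array([120.4,  59.2]), 80.9, [[383.0, 295.0], [441.0, 286.0], [460.0, 405.0], [402.0, 414.0]])
[428  86  34  36 942] [444.22292994 103.3492569 ] [423.58109638 366.21804718  26.        ]
[424  99]
```

Request:
play_rows(deltas=[[1,[-0.01,0.01,0],-8],[1,[-0.02,0.03,0],-16],[1,[-0.03,0.05,0],-24],[1,[-0.04,0.07,0],-32],[1,[-0.05,0.09,0],-40],[1,[-0.06,0.11,0],-48],[1,[-0.07,0.13,0],-56],[1,[-0.08,0.145,-0.03],-64],[1,[-0.0876,0.1509,-0.06],-72],[1,[-0.0876,0.1509,-0.09],-80],[1,[-0.0876,0.1509,-0.12],-88],[1,[-0.0876,0.1509,-0.15],-96],[1,[-0.0876,0.1509,-0.185],-100],[1,[-0.0876,0.1509,-0.215],-100],[1,[-0.0876,0.1509,-0.235],-100],[1,[-0.0876,0.1509,-0.244],-100],[1,[-0.0876,0.1509,-0.245],-100]], force=25)

```text
clock: 44.8
tool_pos: [429.4, 399.2, 3.7]
tool_rot: [-179.9, 0.1, 80.8]
wrist_force: [-0.2, 0.1, -0.1]
finger_gap: 85.6
```

Request:
play_rows(deltas=[[0.5,[0,0,0],0],[0.5,[0,0,0],0],[0.5,[0,0,0],0],[0.5,[0,0,0],0],[0.5,[0,0,0.002],0],[0.5,[-0.004,0,0.002],5],[0.5,[-0.008,0,0.002],10],[0.5,[-0.008,0,0.001],10],[0.5,[-0.008,-0.006,0.001],10],[0.5,[-0.008,-0.012,0.001],10],[0.5,[-0.008,-0.018,0.001],10],[0.5,[-0.008,-0.022,0.001],10],[0.5,[-0.008,-0.022,0.001],10]])

```text
clock: 46.1
tool_pos: [422.0, 379.5, 6.6]
tool_rot: [179.9, -0.2, 90.9]
wrist_force: [0.3, 4.8, 2.6]
finger_gap: 59.3
```

Run:
```python
from h import *
shot('wrist','w23');s=sensors.observe();print(s['tool_pos'],s['wrist_force'],s['moment'],s['finger_gap'])
for x in tilt(114,32,3.1,6): print([float(a) for a in x[1][1:]],end=' ')
```

```text
[422.0108089  379.53018587   6.65670853] [0.61871923 3.27146634 3.79818814] [ 0.76594747 -0.1878231   0.0804459 ] 59.63192775961222
[-0.0039, 0.0098] [-0.0057, 0.0193] [-0.0083, 0.0284] [-0.0118, 0.0371] [-0.0161, 0.0452] [-0.0212, 0.0527] [-0.027, 0.0596] [-0.0334, 0.0658] [-0.0405, 0.0712] [-0.0482, 0.0759] [-0.0564, 0.0797] [-0.0651, 0.0827] [-0.0742, 0.0848] [-0.0835, 0.0861] [-0.0917, 0.0864] [-0.1, 0.0858] [-0.1084, 0.0844] [-0.1169, 0.082]
```

Request:
play_rows(deltas=[[0.5,[0,-0.0039,0.0098],0],[0.5,[0,-0.0057,0.0193],0],[0.5,[0,-0.0083,0.0284],0],[0.5,[0,-0.0118,0.0371],0],[0.5,[0,-0.0161,0.0452],0],[0.5,[0,-0.0212,0.0527],0],[0.5,[0,-0.027,0.0596],0],[0.5,[0,-0.0334,0.0658],0],[0.5,[0,-0.0405,0.0712],0],[0.5,[0,-0.0482,0.0759],0],[0.5,[0,-0.0564,0.0797],0],[0.5,[0,-0.0651,0.0827],0]])

```text
clock: 47.35
tool_pos: [421.9, 318.7, 91.0]
tool_rot: [179.8, -0.5, 91.0]
wrist_force: [0.8, 6.4, 2.6]
finger_gap: 59.3
```

Run:
```python
from h import *
shot('wrist','w24');s=sensors.observe();print(s['tool_pos'],s['wrist_force'],s['moment'],s['finger_gap'])
a=upright('w24');print(a,'top',ray('w24',322,a[1],105),'topin',ray('w24',322,a[2],118))
```

```text
[422.1166136  315.52615018  90.80262931] [-0.8209895   4.09189389  3.39048666] [1.58582846 0.08543176 0.04781362] 59.73592756900666
(260, 280, 338, 175, 177, 174) top [421.2438842  343.01469505 105.        ] topin [421.47575424 328.06347741 118.        ]
```

Request:
play_rows(deltas=[[0.5,[0,-0.0091,0.0015],0],[0.5,[0,-0.0184,0.0025],0],[0.5,[0,-0.0266,0.0028],0],[0.5,[0,-0.0349,0.0022],0],[0.5,[0,-0.0433,0.001],0],[0.5,[0,-0.048,-0.0007],0],[0.5,[0,-0.048,-0.0007],0]])

```text
clock: 48.1
tool_pos: [421.1, 263.6, 87.2]
tool_rot: [-179.9, 0.1, 90.8]
wrist_force: [0.3, 1.4, -0.9]
finger_gap: 59.4
```

Run:
```python
from h import *
shot('wrist','w25');s=sensors.observe();print(s['tool_pos'],s['wrist_force'],s['moment'],s['finger_gap'])
f='w25';a=upright(f);print(a,'foot',ray(f,322,a[0],0),'top',ray(f,322,a[1],120),'topin',ray(f,322,a[2],120))
```

```text
[421.06653888 263.65475894  87.21415279] [ 1.72349308  2.50406465 -0.23242181] [ 0.50457616 -0.23840313 -0.04170555] 59.66337323698079
(198, 287, 359, 189, 197, 104) foot [420.38104395 294.3090296    0.        ] top [420.55348087 294.94749012 120.        ] topin [420.93387846 269.5107809  120.        ]
```

Request:
play_rows(deltas=[[1,[0,0,0],0],[1,[0,0,0],0],[1,[0,0.006,0.005],0],[1,[0,0.012,0.005],0],[1,[0,0.018,0.005],0],[1,[0,0.018,0.005],0],[0.5,[0,0.018,0.005],0],[0.5,[0,0.018,0.005],0],[0.5,[0,0.018,0.005],0],[0.5,[0,0.018,0.005],0],[0.5,[0,0.018,0.005],0],[0.5,[0,0.02,0.03],0],[0.5,[0,0.022,0.06],0],[0.5,[0,0.022,0.09],0],[0.5,[0,0.022,0.12],0],[0.5,[0,0.022,0.15],0],[0.5,[0,0.022,0.155],0],[0.5,[0,0.022,0.155],0]], force=50)

```text
clock: 49.95
tool_pos: [421.7, 287.3, 243.2]
tool_rot: [179.9, -0.0, 90.9]
wrist_force: [-0.2, 0.7, -1.5]
finger_gap: 59.6
```

Run:
```python
from h import *
shot('wrist','w26');s=sensors.observe();print(s['tool_pos'],s['tool_rot'],s['wrist_force'],s['finger_gap'])
z=s['tool_pos'][2]-92.2
f='w26';a=upright(f);print(a,'foot',ray(f,322,a[0],z),'top',ray(f,322,a[1],120+z),'topin',ray(f,322,a[2],120+z))
```

```text
[420.92346074 286.77687811 241.835538  ] [-1.79914767e+02  7.07278997e-02  9.08876631e+01] [-0.26620248 -0.75162188 -1.8319472 ] 59.35727284767629
(225, 326, 388, 169, 175, 96) foot [421.49304618 299.24154674 149.635538  ] top [421.343726   301.22717799 269.635538  ] topin [421.74518501 276.34153224 269.635538  ]
```

Request:
play_rows(deltas=[[0.5,[0.02,-0.015,0],4],[0.5,[0.05,-0.04,0],12],[0.5,[0.08,-0.065,0],20],[0.5,[0.11,-0.09,0],28],[0.5,[0.14,-0.12,0],36],[0.5,[0.17,-0.145,0],44],[0.5,[0.2,-0.17,0],52],[0.5,[0.225,-0.195,0],60],[0.5,[0.24,-0.21,0],68],[0.5,[0.245,-0.2128,0],76],[0.5,[0.245,-0.2128,-0.02],84],[0.5,[0.245,-0.2128,-0.05],90],[0.5,[0.245,-0.2128,-0.08],90],[0.5,[0.245,-0.2128,-0.11],90],[0.5,[0.245,-0.2128,-0.13],90],[0.5,[0.245,-0.2128,-0.142],90],[0.5,[0.245,-0.2128,-0.145],90],[0.5,[0.245,-0.2128,-0.145],90]])

```text
clock: 51.8
tool_pos: [666.1, 74.5, 97.2]
tool_rot: [-180.0, -0.1, -179.1]
wrist_force: [-0.6, 0.3, -0.9]
finger_gap: 59.0
```

```bash
cat >> h.py <<'E'
def held(fn,zt):
    """x of the held panel's top end faces (tool x towards -x)"""
    a=upright(fn);return a,'foot',ray(fn,322,a[0],zt-120)[:2].round(1),'in',ray(fn,322,a[1],zt)[:2].round(1),'out',ray(fn,322,a[2],zt)[:2].round(1)
def strip(fn):
    hsv=cv2.cvtColor(cv2.imread('pics/'+fn+'.png'),cv2.COLOR_BGR2HSV).astype(int)
    for u in range(40,640,40):
        k=[v for v in range(480) if 95<hsv[v,u,0]<112 and hsv[v,u,1]>90]
        if len(k)>40 and k[-1]-k[0]<len(k)+8:
            p,q=ray(fn,u,k[0],0),ray(fn,u,k[-1],0);print(u,p[:2].round(1),q[:2].round(1),((p+q)/2)[:2].round(1))
E
python3 - <<'E'
from h import *
shot('wrist','w27');s=sensors.observe();print(s['tool_pos'],s['wrist_force'],s['finger_gap'])
print(held('w27',s['tool_pos'][2]-92.2+120));strip('w27')
E
```

```text
[666.81277636  74.73264971  98.44098622] [ 0.13801897  0.94550808 -1.0248698 ] 59.096305018702296
((226, 372, 388, 169, 166, 212), 'foot', array([653.7,  74.7]), 'in', array([668.1,  74.9]), 'out', array([674.7,  75. ]))
40 [ 639.4 -103.9] [ 697.2 -116.6] [ 668.3 -110.2]
80 [639.  -78.6] [696.8 -89.4] [667.9 -84. ]
120 [638.6 -53.3] [696.3 -62.1] [667.4 -57.7]
160 [638.1 -28. ] [695.9 -34.9] [667.  -31.4]
200 [638.4  -2.8] [695.4  -7.7] [666.9  -5.2]
240 [637.3  22.6] [694.9  19.5] [666.1  21.1]
```

Request:
play_rows(deltas=[[0.5,[0,0,-0.004],0],[0.5,[0,0,-0.007],0],[0.5,[0,0,-0.009],0],[0.5,[0,0,-0.01],0],[0.5,[0,0,-0.01],0]])

```text
clock: 52.35
tool_pos: [667.8, 74.8, 93.1]
tool_rot: [180.0, 0.3, -179.1]
wrist_force: [-3.9, -0.7, 12.0]
finger_gap: 59.3
```

Request:
play_rows(deltas=[[0.5,[0,0,0.003],0],[0.8,[0,0,0.003],0],[0.8,[0,0,0.003],0],[1,[0,0,0.003],0],[1,[0,0,0.003],0],[1,[0,0,0.03],0],[1,[0,0,0.07],0],[1,[0,0,0.11],0],[1,[-0.03,-0.02,0.14],0],[1,[-0.06,-0.06,0.16],0],[1,[-0.09,-0.1,0.16],0],[1,[-0.12,-0.14,0.16],0],[1,[-0.15,-0.18,0.16],0],[1,[-0.166,-0.22,0.16],0],[1,[-0.166,-0.26,0.16],0],[1,[-0.166,-0.3,0.16],0],[1,[-0.166,-0.335,0.16],0],[1,[-0.166,-0.335,0.16],0],[1,[-0.166,-0.335,0.16],0]])

```text
clock: 54.25
tool_pos: [500.1, -261.2, 247.5]
tool_rot: [179.9, -0.0, -179.2]
wrist_force: [-0.3, 0.8, 0.0]
finger_gap: 85.4
```

Run:
```python
from h import *
shot('side','s28');shot('wrist','w28');shot('top','t28');s=sensors.observe();print(s['tool_pos'],s['tool_rot'],s['joints'])
for n in ((560,-361),(427,-354)):
    for x in rect('w28',n,rad=90):print(n,x)
for n in ((421,350),(559,351)): print(rect('t28',n,rad=90,S=118)[:2])
print(ringfit('w28',(546,-184)))
# standing panel 2 check in side
im=cv2.imread('pics/s28.png').astype(int);b=cv2.imread('pics/s22.png').astype(int)
m=(abs(im-b).sum(2)>60).astype(np.uint8);n,l,st,c=cv2.connectedComponentsWithStats(m)
print([x.tolist() for x in st[1:] if x[4]>150 and x[0]>250],np.array([proj('s28',(665+dx,74.5+dy,z)) for dx in(-13,13) for dy in(-30,30) for z in(0,120)]).round().tolist())
```

```text
[ 501.01024178 -258.36043821  248.03889549] [ 1.79931917e+02  2.07371392e-02 -1.78923877e+02] [ 36.66875977  20.03344856 -15.16988043  82.98394103   5.19220505
  77.68507055 112.34313419]
(560, -361) ([158, 219, 124, 66, 6239], array([ 558.3, -361.7]), array([ 65.2, 121.8]), 4.8, [[521.0, -304.0], [531.0, -425.0], [596.0, -420.0], [586.0, -298.0]])
(427, -354) ([148, 80, 140, 76, 8044], array([ 427.4, -354.1]), array([ 59.5, 120.8]), 5.0, [[393.0, -297.0], [403.0, -417.0], [462.0, -412.0], [452.0, -291.0]])
[]
[]
(array([ 547. , -182.8,   59.3]), np.int64(3164))
[[321, 122, 26, 33, 298], [349, 145, 84, 112, 5248], [449, 215, 19, 20, 166], [315, 348, 84, 132, 6940], [423, 430, 68, 50, 900]] [[359.0, 238.0], [362.0, 199.0], [347.0, 227.0], [349.0, 188.0], [368.0, 235.0], [371.0, 197.0], [355.0, 224.0], [358.0, 186.0]]
```

Request:
play_rows(deltas=[[1,[0,0,0],-8.5],[1,[0,0,0],-17],[1,[0,0,0],-25.5],[1,[0,0,0],-34],[1,[0,0,0],-42.5],[1,[0,0,0],-51],[1,[0,0,0],-59.5],[1,[0,0,0],-68],[1,[0,0,0],-76.5],[1,[0,0,0],-85],[1,[0,0,0],-93.5],[1,[0,0,0],-102],[1,[0,0,0],-110.5],[1,[0,0,0],-119],[1,[0,0,0],-127.5],[1,[0,0,0],-136],[1,[0,0,0],-144.5],[1,[0,0,0],-153],[1,[0,0,0],-161.5],[1,[0,0,0],-170]], force=25)

```text
clock: 56.4
tool_pos: [501.0, -258.4, 248.1]
tool_rot: [-180.0, -0.0, 10.7]
wrist_force: [-0.1, 0.3, 0.2]
finger_gap: 85.5
```

Request:
play_rows(deltas=[[1,[-0.01,-0.02,0],-8.1],[1,[-0.02,-0.05,0],-16.1],[1,[-0.03,-0.08,0],-24.1],[1,[-0.04,-0.11,0],-32.1],[1,[-0.05,-0.135,0],-40.1],[1,[-0.065,-0.144,-0.03],-48.1],[1,[-0.0688,-0.1444,-0.06],-56.1],[1,[-0.0688,-0.1444,-0.09],-64.1],[1,[-0.0688,-0.1444,-0.12],-72.1],[1,[-0.0688,-0.1444,-0.15],-80.1],[1,[-0.0688,-0.1444,-0.17],-88.1],[1,[-0.0688,-0.1444,-0.18],-96.1],[1,[-0.0688,-0.1444,-0.18],-96.1],[1,[-0.0688,-0.1444,-0.18],-96.1]])

```text
clock: 57.8
tool_pos: [432.7, -403.8, 68.3]
tool_rot: [-180.0, 0.0, -84.9]
wrist_force: [-0.2, -0.3, -0.4]
finger_gap: 85.8
```

Run:
```python
from h import *
shot('wrist','w29');s=sensors.observe();print(s['tool_pos'],s['tool_rot'],s['joints'])
for x in rect('w29',(427,-354),rad=95):print(x)
print(proj('w29',(427.4,-354.1,26)))
```

```text
[ 432.82042351 -404.45894225   68.86907749] [-1.79911842e+02 -3.89404352e-02 -8.49613580e+01] [  19.11582284   33.84246802   32.43792799   93.53242531  -20.546075
   58.57292757 -116.98624034]
([265, 238, 116, 192, 19242], array([ 428.4, -363.8]), array([ 58.7, 121.4]), 5.1, [[394.0, -306.0], [405.0, -427.0], [463.0, -422.0], [452.0, -301.0]])
[322.69801349 357.37524232]
```

Request:
play_rows(deltas=[[1,[0,-0.002,-0.03],0],[1,[0,-0.002,-0.052],0],[1,[0,-0.002,-0.061],0],[1,[0,-0.002,-0.062],0],[1,[0,-0.002,-0.062],0],[0.5,[0,-0.002,-0.062],0],[0.5,[0,-0.002,-0.062],0],[0.5,[0,-0.002,-0.062],0],[0.5,[0,-0.002,-0.062],0],[0.5,[0,-0.002,-0.06],-2],[0.5,[0,0.004,-0.06],-3.9],[0.5,[0,0.014,-0.06],-3.9],[0.5,[0,0.024,-0.061],-3.9],[0.5,[0,0.032,-0.061],-3.9],[0.5,[0,0.038,-0.061],-3.9],[0.5,[0,0.042,-0.061],-3.9],[0.5,[0,0.046,-0.061],-3.9],[0.5,[0,0.046,-0.061],-3.9]])

```text
clock: 59.65
tool_pos: [432.0, -362.7, 8.1]
tool_rot: [-179.9, -0.4, -89.1]
wrist_force: [0.6, -7.4, -0.2]
finger_gap: 59.4
```

Run:
```python
from h import *
for x in tilt(114,32,4,6,sg=1): print([float(a) for a in x[1][1:]],end=' ')
```

```text
[0.003, 0.0098] [0.0048, 0.0193] [0.0074, 0.0284] [0.0109, 0.0371] [0.0152, 0.0452] [0.0203, 0.0527] [0.0261, 0.0596] [0.0325, 0.0658] [0.0396, 0.0712] [0.0473, 0.0759] [0.0555, 0.0797] [0.0642, 0.0827] [0.0733, 0.0848] [0.0826, 0.0861] [0.0908, 0.0864] [0.0991, 0.0858] [0.1075, 0.0844] [0.116, 0.082]
```

Request:
play_rows(deltas=[[0.5,[0,0.003,0.0098],0],[0.5,[0,0.0048,0.0193],0],[0.5,[0,0.0074,0.0284],0],[0.5,[0,0.0109,0.0371],0],[0.5,[0,0.0152,0.0452],0],[0.5,[0,0.0203,0.0527],0],[0.5,[0,0.0261,0.0596],0],[0.5,[0,0.0325,0.0658],0],[0.5,[0,0.0396,0.0712],0],[0.5,[0,0.0473,0.0759],0],[0.5,[0,0.0555,0.0797],0],[0.5,[0,0.0642,0.0827],0],[0.5,[0,0.0733,0.0845],0],[0.5,[0,0.0826,0.0855],0],[0.5,[0,0.0908,0.0858],0],[0.5,[0,0.0991,0.085],0],[0.5,[0,0.1075,0.0838],0],[0.5,[0,0.112,0.082],0],[0.5,[0,0.112,0.082],0]])

```text
clock: 61.55
tool_pos: [431.4, -245.3, 88.3]
tool_rot: [179.9, 0.1, -89.0]
wrist_force: [0.7, -1.9, -0.9]
finger_gap: 59.4
```

Run:
```python
from h import *
f='w30';shot('wrist',f);s=sensors.observe();print(s['tool_pos'],s['wrist_force'],s['moment'],s['finger_gap'])
a=upright(f);print(a,'foot',ray(f,322,a[0],0),'top',ray(f,322,a[1],120),'topin',ray(f,322,a[2],120))
```

```text
[ 431.3678021  -245.36058255   88.25095817] [ 1.65646786 -2.02672155 -0.69272504] [-0.56206217 -0.27879119  0.08639427] 59.662332727331915
(198, 306, 354, 190, 187, 102) foot [ 431.26714919 -275.57612415    0.        ] top [ 431.4885522  -269.31730312  120.        ] topin [ 431.18078485 -251.98777981  120.        ]
```

Request:
play_rows(deltas=[[1,[0,0,0],0],[1,[0,0,0],0],[1,[0,-0.006,0.005],0],[1,[0,-0.012,0.005],0],[1,[0,-0.018,0.005],0],[1,[0,-0.018,0.005],0],[0.5,[0,-0.018,0.005],0],[0.5,[0,-0.018,0.005],0],[0.5,[0,-0.018,0.005],0],[0.5,[0,-0.018,0.005],0],[0.5,[0,-0.018,0.005],0],[0.5,[0,-0.02,0.03],0],[0.5,[0,-0.022,0.06],0],[0.5,[0,-0.022,0.09],0],[0.5,[0,-0.022,0.12],0],[0.5,[0,-0.022,0.15],0],[0.5,[0,-0.022,0.155],0],[0.5,[0,-0.022,0.155],0],[0.5,[0,-0.022,0.155],0]], force=50)

```text
clock: 63.5
tool_pos: [430.7, -267.9, 242.2]
tool_rot: [179.8, 0.1, -89.1]
wrist_force: [0.8, 0.6, -1.7]
finger_gap: 59.3
```

Run:
```python
from h import *
f='w31';shot('wrist',f);s=sensors.observe();print(s['tool_pos'],s['tool_rot'],s['wrist_force'],s['finger_gap'])
z=s['tool_pos'][2]-93.2
a=upright(f);print(a,'foot',ray(f,322,a[0],z),'top',ray(f,322,a[1],120+z),'topin',ray(f,322,a[2],120+z))
```

```text
[ 430.57058851 -267.89841192  241.95253056] [ 1.79792260e+02  1.16634020e-01 -8.90938042e+01] [ 0.41430895 -0.10585431 -1.97849389] 58.98724114744444
(224, 328, 387, 169, 171, 93) foot [ 430.05129209 -280.10378419  148.75253056] top [ 430.63474164 -280.90669774  268.75253056] topin [ 430.24139221 -257.24257875  268.75253056]
```

Request:
play_rows(deltas=[[0.5,[0.02,0.015,0],4],[0.5,[0.05,0.04,0],12],[0.5,[0.08,0.065,0],20],[0.5,[0.11,0.09,0],28],[0.5,[0.14,0.12,0],36],[0.5,[0.17,0.15,0],44],[0.5,[0.195,0.18,0],52],[0.5,[0.22,0.2,0],60],[0.5,[0.2347,0.2184,0],68],[0.5,[0.2347,0.2184,0],76],[0.5,[0.2347,0.2184,-0.02],84],[0.5,[0.2347,0.2184,-0.05],90],[0.5,[0.2347,0.2184,-0.08],90],[0.5,[0.2347,0.2184,-0.11],90],[0.5,[0.2347,0.2184,-0.13],90],[0.5,[0.2347,0.2184,-0.142],90],[0.5,[0.2347,0.2184,-0.145],90],[0.5,[0.2347,0.2184,-0.145],90]])

```text
clock: 65.35
tool_pos: [666.3, -50.0, 98.5]
tool_rot: [-180.0, 0.0, 0.9]
wrist_force: [0.8, 0.6, -0.8]
finger_gap: 59.3
```

Request:
play_rows(deltas=[[0.5,[0,0,-0.004],0],[0.5,[0,0,-0.007],0],[0.5,[0,0,-0.009],0],[0.5,[0,0,-0.0095],0],[0.5,[0,0,-0.0095],0]])

```text
clock: 65.85
tool_pos: [668.0, -50.6, 94.2]
tool_rot: [-180.0, -0.3, 0.9]
wrist_force: [-3.4, 0.5, 10.8]
finger_gap: 59.3
```

Request:
play_rows(deltas=[[0.5,[0,0,0.003],0],[0.8,[0,0,0.003],0],[0.8,[0,0,0.003],0],[1,[0,0,0.003],0],[1,[0,0,0.003],0],[1,[0,0,0.04],0],[1,[0,0,0.085],0],[1,[0,0,0.13],0],[1,[-0.01,-0.04,0.14],-8],[1,[-0.03,-0.08,0.14],-16],[1,[-0.04,-0.12,0.14],-24],[1,[-0.05,-0.16,0.14],-32],[1,[-0.06,-0.2,0.14],-40],[1,[-0.07,-0.24,0.14],-48],[1,[-0.08,-0.28,0.14],-56],[1,[-0.09,-0.32,0.14],-64],[1,[-0.102,-0.35,0.11],-72],[1,[-0.102,-0.3618,0.07],-80],[1,[-0.102,-0.3618,0.03],-86.1],[1,[-0.102,-0.3618,0],-86.1]], force=25)

```text
clock: 67.85
tool_pos: [562.8, -412.2, 86.1]
tool_rot: [179.8, 0.1, -85.4]
wrist_force: [0.4, -0.3, 0.5]
finger_gap: 85.2
```

Request:
play_rows(deltas=[[1,[0,0,-0.0215],0],[1,[0,0,-0.0215],0],[1,[0,0,-0.0215],0],[1,[0,0,-0.0215],0]])

```text
clock: 68.25
tool_pos: [565.4, -413.4, 70.2]
tool_rot: [-179.9, -0.2, -85.2]
wrist_force: [-0.2, -1.1, 1.2]
finger_gap: 85.2
```

Run:
```python
from h import *
shot('wrist','w32');s=sensors.observe();print(s['tool_pos'],s['tool_rot'],s['joints'])
for x in rect('w32',(560,-361),rad=95):print(x)
```

```text
[ 565.40918419 -413.38864831   70.40296787] [-1.79832518e+02 -1.63936422e-01 -8.51906251e+01] [  16.56609139   45.51218952   32.98223762   73.16762018  -24.75720469
   68.06253535 -124.49318996]
([261, 239, 115, 191, 17717], array([ 563.5, -371.8]), array([ 58.9, 121.9]), 4.9, [[529.0, -314.0], [539.0, -435.0], [598.0, -430.0], [588.0, -309.0]])
```

Request:
play_rows(deltas=[[1,[0.0015,-0.001,-0.03],0],[1,[0.0015,-0.001,-0.052],0],[1,[0.0015,-0.001,-0.061],0],[1,[0.0015,-0.001,-0.062],0],[1,[0.0015,-0.001,-0.062],0],[0.5,[0.0015,-0.001,-0.062],0],[0.5,[0.0015,-0.001,-0.062],0],[0.5,[0.0015,-0.001,-0.062],0],[0.5,[0.0015,-0.001,-0.062],0],[0.5,[0.0015,0.004,-0.06],-2],[0.5,[0.0015,0.014,-0.06],-3.9],[0.5,[0.0015,0.024,-0.06],-3.9],[0.5,[0.0015,0.034,-0.061],-3.9],[0.5,[0.0015,0.042,-0.061],-3.9],[0.5,[0.0015,0.048,-0.061],-3.9],[0.5,[0.0015,0.053,-0.061],-3.9],[0.5,[0.0015,0.0563,-0.061],-3.9],[0.5,[0.0015,0.0563,-0.061],-3.9]])

```text
clock: 70.1
tool_pos: [566.3, -359.0, 7.9]
tool_rot: [-179.9, -0.4, -89.1]
wrist_force: [2.1, -6.8, 1.7]
finger_gap: 59.5
```

Request:
play_rows(deltas=[[0.5,[0,0.003,0.0098],0],[0.5,[0,0.0048,0.0193],0],[0.5,[0,0.0074,0.0284],0],[0.5,[0,0.0109,0.0371],0],[0.5,[0,0.0152,0.0452],0],[0.5,[0,0.0203,0.0527],0],[0.5,[0,0.0261,0.0596],0],[0.5,[0,0.0325,0.0658],0],[0.5,[0,0.0396,0.0712],0],[0.5,[0,0.0473,0.0759],0],[0.5,[0,0.0555,0.0797],0],[0.5,[0,0.0642,0.0827],0],[0.5,[0,0.0733,0.0845],0],[0.5,[0,0.0826,0.0855],0],[0.5,[0,0.0908,0.0858],0],[0.5,[0,0.0991,0.085],0],[0.5,[0,0.1075,0.0838],0],[0.5,[0,0.112,0.082],0],[0.5,[0,0.112,0.082],0]])

```text
clock: 72.0
tool_pos: [565.7, -242.4, 88.2]
tool_rot: [179.9, 0.1, -89.0]
wrist_force: [0.0, -2.8, -0.4]
finger_gap: 60.0
```

Run:
```python
from h import *
f='w33';shot('wrist',f);s=sensors.observe();print(s['tool_pos'],s['wrist_force'],s['moment'],s['finger_gap'])
a=upright(f);print(a,'foot',ray(f,322,a[0],0),'top',ray(f,322,a[1],120),'topin',ray(f,322,a[2],120))
```

```text
[ 565.6488179  -242.41446515   88.20453685] [ 0.42646379 -2.7432121  -0.32499262] [-0.61461635 -0.16805768  0.06187374] 59.71804420574704
(197, 310, 354, 189, 187, 103) foot [ 565.55628475 -273.25507888    0.        ] top [ 565.74514524 -265.02332144  120.        ] topin [ 565.46398191 -249.08769923  120.        ]
```

Request:
play_rows(deltas=[[1,[0,0,0],0],[1,[0,0,0],0],[1,[0,-0.006,0.005],0],[1,[0,-0.012,0.005],0],[1,[0,-0.018,0.005],0],[1,[0,-0.018,0.005],0],[0.5,[0,-0.018,0.005],0],[0.5,[0,-0.018,0.005],0],[0.5,[0,-0.018,0.005],0],[0.5,[0,-0.018,0.005],0],[0.5,[0,-0.018,0.005],0],[0.5,[0,-0.02,0.03],0],[0.5,[0,-0.022,0.06],0],[0.5,[0,-0.022,0.09],0],[0.5,[0,-0.022,0.12],0],[0.5,[0,-0.022,0.15],0],[0.5,[0,-0.022,0.155],0],[0.5,[0,-0.022,0.155],0],[0.5,[0,-0.022,0.155],0]], force=50)

```text
clock: 73.95
tool_pos: [564.9, -265.1, 241.7]
tool_rot: [179.8, 0.1, -89.1]
wrist_force: [-0.0, 0.0, -2.5]
finger_gap: 59.1
```

Run:
```python
from h import *
f='w34';shot('wrist',f);s=sensors.observe();print(s['tool_pos'],s['tool_rot'],s['wrist_force'],s['finger_gap'])
z=s['tool_pos'][2]-93.2
a=upright(f);print(a,'foot',ray(f,322,a[0],z),'top',ray(f,322,a[1],120+z),'topin',ray(f,322,a[2],120+z))
```

```text
[ 564.82914263 -264.97614875  241.46633932] [ 1.79771951e+02  1.35465113e-01 -8.90990386e+01] [ 0.12818646 -0.56758384 -2.00325139] 59.394777096722315
(223, 327, 385, 170, 172, 93) foot [ 564.24191909 -277.88071688  148.26633932] top [ 564.86375679 -278.41792942  268.26633932] topin [ 564.48250264 -255.21546774  268.26633932]
```

Request:
play_rows(deltas=[[0.5,[0.02,0.01,0],8],[0.5,[0.05,0.02,0],16],[0.5,[0.08,0.04,0],24],[0.5,[0.095,0.06,0],32],[0.5,[0.1026,0.08,0],40],[0.5,[0.1026,0.0905,0],48],[0.5,[0.1026,0.0905,0],56],[0.5,[0.1026,0.0905,0],64],[0.5,[0.1026,0.0905,0],72],[0.5,[0.1026,0.0905,0],80],[0.5,[0.1026,0.0905,-0.02],86],[0.5,[0.1026,0.0905,-0.05],90],[0.5,[0.1026,0.0905,-0.08],90],[0.5,[0.1026,0.0905,-0.11],90],[0.5,[0.1026,0.0905,-0.13],90],[0.5,[0.1026,0.0905,-0.142],90],[0.5,[0.1026,0.0905,-0.145],90],[0.5,[0.1026,0.0905,-0.145],90]])

```text
clock: 75.8
tool_pos: [668.2, -175.4, 98.5]
tool_rot: [-180.0, 0.1, 0.9]
wrist_force: [0.2, -0.2, -2.2]
finger_gap: 59.3
```

Request:
play_rows(deltas=[[0.5,[0,0,-0.004],0],[0.5,[0,0,-0.007],0],[0.5,[0,0,-0.009],0],[0.5,[0,0,-0.0095],0],[0.5,[0,0,-0.0095],0]])

```text
clock: 76.3
tool_pos: [669.9, -175.9, 94.1]
tool_rot: [179.9, -0.3, 0.9]
wrist_force: [-3.6, 0.7, 9.9]
finger_gap: 59.3
```

Request:
play_rows(deltas=[[0.5,[0,0,0.003],0],[0.8,[0,0,0.003],0],[0.8,[0,0,0.003],0],[1,[0,0,0.003],0],[1,[0,0,0.003],0],[1,[0,0,0.04],0],[1,[0,0,0.085],0],[1,[0,0,0.13],0],[1,[-0.03,-0.03,0.16],0],[1,[-0.06,-0.06,0.19],0],[1,[-0.1,-0.09,0.19],0],[1,[-0.14,-0.12,0.19],0],[1,[-0.18,-0.15,0.19],0],[1,[-0.22,-0.19,0.19],0],[1,[-0.25,-0.23,0.19],0],[1,[-0.27,-0.26,0.19],0],[1,[-0.27,-0.28,0.19],0],[1,[-0.27,-0.28,0.19],0]])

```text
clock: 78.1
tool_pos: [395.2, -459.4, 279.3]
tool_rot: [179.9, 0.1, 0.5]
wrist_force: [0.0, 0.4, 0.2]
finger_gap: 85.4
```

Run:
```python
from h import *
shot('side','s35');shot('top','t35')
a=cv2.imread('pics/t35.png')[120:320,90:540];b=cv2.imread('pics/s35.png')[110:350,200:500]
for y in (199.5,74.5,-50.5,-175.5):
    x=666.4-(y-12)*.0165;print(y,proj('t35',(x,y,0)).round(1),proj('t35',(x,y,120)).round(1))
o=np.zeros((596,760,3),np.uint8);o[:338,:760]=cv2.resize(a,(760,338),interpolation=cv2.INTER_CUBIC);o[340:596,:320]=cv2.resize(b,(320,256))
b2=cv2.imread('pics/s35.png')[140:270,290:500];o[340:596,330:744]=cv2.resize(b2,(414,256),interpolation=cv2.INTER_CUBIC)
cv2.imwrite('pics/final.png',o)
```

```text
199.5 [220.6 180.1] [208.2 163.1]
74.5 [277.8 177.9] [272.6 160.6]
-50.5 [334.8 175.7] [336.9 158.1]
-175.5 [391.7 173.4] [401.  155.6]
```

View pics/final.png

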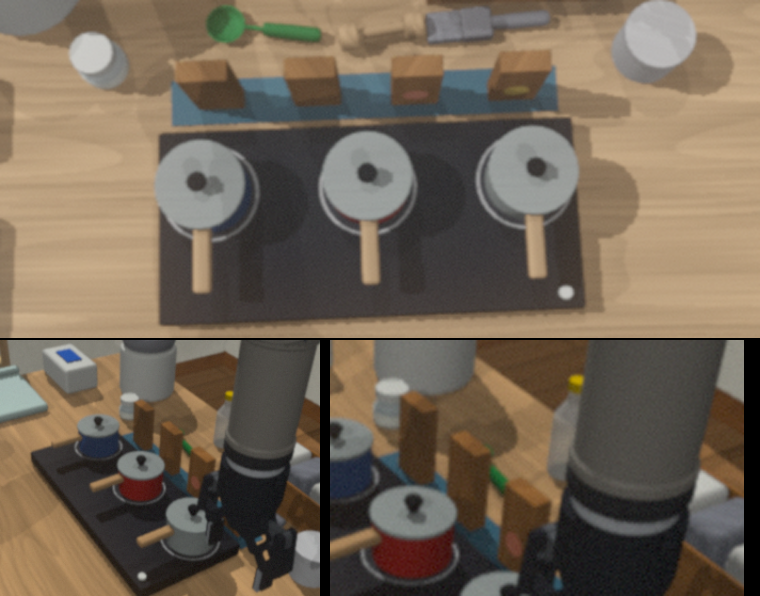

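Run:
```python
from h import *
for n,k,t,r in(('blue',(197,181),(201,291),(540.2,206.2)),('red',(368,173),(371,282),(543.2,11.2)),('steel',(536,167),(538,276),(546.3,-184))):
    p=lambda q,z:ray('t35',90+q[0]/1.689,120+q[1]/1.689,z)[:2]
    a=p(k,113);b=p(t,84);d=b-a;print(n,a.round(1),'ring',r,(a-r).round(1),np.hypot(*d).round(1),np.degrees(np.arctan2(d[1],d[0])).round(1))
for c in ((540.2,206.2),(543.2,11.2),(546.3,-184)): print(proj('t35',(*c,30)),proj('t35',(*c,90)))
```

```text
blue [538.4 203.1] ring (540.2, 206.2) [-1.8 -3.1] 123.2 179.5
red [542.9   8.8] ring (543.2, 11.2) [-0.3 -2.4] 122.2 -179.9
steel [ 545.2 -182.8] ring (546.3, -184) [-1.1  1.2] 122.4 -179.3
[214.25161913 233.44646193] [207.73345636 228.37863218]
[307.56044927 229.80359725] [306.89473104 224.51765493]
[400.62057393 226.12486432] [405.76891437 220.61950747]
```

Every pan is within 4 mm of its ring centre with its handle to the back, and all four panels are standing. The gripper is open and clear, so I'm handing in.

```bash
python3 -c "
from workcell import env
print(env.hand_in())"
```

```text
the job is handed in; nothing more can be done
None
```

The hob is done as asked and the job is handed in, at about 78 s on the robot's clock; no verdict came back. I swung all three pan handles to the back first, and re-centred the blue pan after it was knocked aside. Only then did I stand all four panels on the blue strip, tipping each one up against the hob's fixed side, re-gripping it and carrying it over.

**Last checks, from the top camera before hand-in:**
- **Pans:** knobs were within about 4 mm of the ring centres, and handles within about 2° of straight back, well clear of each other.
- **Panels:** all four stand with a broad face to the hob, about 125 mm apart. Their tops were within about 4 mm of the positions I aimed for on the strip's centre line. In the side view the arm hid the yellow-dot panel, so for that one I rely on the top view.
- **Other things on the table:** I saw no sign that the bystanders in view or the purple pan had been touched, but I did not measure them. The gripper was open and well clear.

**What went wrong along the way:**
- Gripping the blue pan's knob did not turn it, so I used the handles instead.
- The first panel, the blue-dot one, slipped from the grip once and fell back to the spot where it had been lying.
- On that panel's first tip-up its foot seems to have caught on the hob's edge, with about 27 N at the wrist, well below the 120 N limit; I lifted it off and redid it.

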